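# Set the ink bottles, jar and tin in their anti-tip stands

## Task

Before painting starts, secure the four containers on the studio table: put the wide jar, the thin dropper bottle, the square ink bottle and the oblong tin each into the wooden stand whose recess has its own shape and size, standing upright on the recess floor, and let go. Do not tip any of them over, and leave the water cup and the terracotta dish where they are.

Things in the scene. Friction and masses are not known exactly. Their poses are not given: they have to be found in the camera images.
- jar_mid (a point): Wide round amber jar with a flat steel lid: 52 mm diameter, 70 mm high, about 0.2 kg. Belongs in the large round stand. Stands upright on the table, loose, turned any way about the vertical. This point is its centre, half-way up; its z axis points up.
- dropper_mid (a point): Thin round amber dropper bottle: body 32 mm diameter and 58 mm high, above it a black neck 18 mm wide and a small rubber teat, 84 mm high in all, about 0.06 kg. Belongs in the small round stand. Stands upright on the table, loose, turned any way about the vertical. This point is its centre, half-way up; its z axis points up. The point lies 42 mm above its foot, on the straight part of the body.
- inkwell_mid (a point): Square amber ink bottle: body 46 x 46 mm and 48 mm high, with a round black cap 30 mm wide on top, 66 mm high in all, about 0.15 kg. Belongs in the square stand. x and y axes are normal to its side faces. Stands upright on the table, loose, turned any way about the vertical. This point is its centre, half-way up; its z axis points up.
- tin_mid (a point): Oblong metal tin, plain: 70 mm (along its x axis) x 28 mm (along its y axis), 70 mm high, about 0.12 kg. Belongs in the oblong stand, long side along long side. Stands upright on the table, loose, turned any way about the vertical. This point is its centre, half-way up; its z axis points up.
- stand_large_round: Larger of the two round stands: recess 68 mm diameter, outside 80 mm. Brown wood with a cork-lined recess, fixed to the table; floor 4 mm thick, rim 6 mm wide and 14 mm above the table, so the recess is 10 mm deep, with about 8 mm to spare all round its own thing. Origin: centre of the underside, at table height; z up.
- stand_small_round: Smaller of the two round stands: recess 48 mm diameter, outside 60 mm. Brown wood with a cork-lined recess, fixed to the table; floor 4 mm thick, rim 6 mm wide and 14 mm above the table, so the recess is 10 mm deep, with about 8 mm to spare all round its own thing. Origin: centre of the underside, at table height; z up.
- stand_square: Square stand: recess 62 x 62 mm, outside 74 x 74 mm, sides along its x and y axes. Brown wood with a cork-lined recess, fixed to the table; floor 4 mm thick, rim 6 mm wide and 14 mm above the table, so the recess is 10 mm deep, with about 8 mm to spare all round its own thing. Origin: centre of the underside, at table height; z up.
- stand_oblong: Oblong stand: recess 86 mm along its x axis x 44 mm along its y axis, outside 98 x 56 mm. Brown wood with a cork-lined recess, fixed to the table; floor 4 mm thick, rim 6 mm wide and 14 mm above the table, so the recess is 10 mm deep, with about 8 mm to spare all round its own thing. Origin: centre of the underside, at table height; z up.
- water_cup: White ceramic water cup, open, rim 72 mm diameter, 75 mm high, loose. Stays where it is. Origin: centre of the underside. Nothing else standing among the containers and stands (a roll of tape 24 mm high too) is taller than the dropper bottle, 84 mm.
- dish: Small terracotta dish, open, rim 84 mm diameter, 28 mm high, loose. Stays where it is. Origin: centre of the underside.

How it is judged (in metres and radians):
At the end, for the whole second after the job is handed in: Each container stands in its own stand: its axis within 13.5 mm of the stand's centre, its foot on the recess floor (height within 4 mm), upright within 0.08 rad, at rest (slower than 10 mm/s) and released (horizontal distance between jar_mid and stand_large_round below 0.0135 m and height (world z) of jar_mid between 0.035 and 0.043 m and angle between each of jar_mid, dropper_mid, inkwell_mid, tin_mid's own z axis and vertical below 0.08 rad and linear speed of each of jar, dropper, inkwell, tin below 0.01 m/s and horizontal distance between dropper_mid and stand_small_round below 0.0135 m and height (world z) of dropper_mid between 0.042 and 0.05 m and horizontal distance between inkwell_mid and stand_square below 0.0135 m and height (world z) of inkwell_mid between 0.033 and 0.041 m and horizontal distance between tin_mid and stand_oblong below 0.0135 m and height (world z) of tin_mid between 0.035 and 0.043 m); the robot touches nothing.
It fails at once if the water cup was shifted by more than 20 mm (distance of water_cup from where it was at the start of the episode above 0.02 m).
It fails at once if the dish was shifted by more than 20 mm (distance of dish from where it was at the start of the episode above 0.02 m).
It fails at once if a container was tipped over (angle between any of jar_mid, dropper_mid, inkwell_mid, tin_mid's own z axis and vertical above 0.8 rad).
It also fails if it takes over 112 s, if anything falls off the work surface, if the arm or the gripper's body presses on something with over 40 N, if the wrist force passes 120 N, or if a joint passes its speed limit or range.

## Robot

A 7-joint arm with a two-finger parallel gripper is mounted at the origin on the work surface. World frame = base frame: x ahead of the robot, y to its left, z up, the work surface at z = 0. Lengths are in mm, angles in rad, forces in N, time in s.
With the tool pointing down it reaches from about 350 to 900 mm from the base axis. Payload 7.2 kg.
Tool frame: the origin (TCP) lies between the finger pads; the fingertips stand 25 mm ahead of it and the grasp point (between the pads) lies 6 mm ahead of it (bot.nose_length is the distance from the TCP to the fingertips, in mm); z points along the fingers, x is the direction in which the jaws open and shut, and the axes are right-handed (so a half turn about z gives the same grasp; the last joint's range is limited). The gripper opens to 88 mm and grips with 3 to 60 N. Pads are 20 mm wide; open, the fingers measure 115 mm over their backs; the gripper's body (75 mm by 178 mm) begins 61 mm behind the grasp point.
Start: joints at [-1.332, 0.411, -0.013, 1.596, 0.006, 1.134, -0.082], TCP at [188.765, 595.815, 247.653] pointing down, gripper open.
Joint ranges: [-2.95, 2.95], [-0.29, 1.99], [-1.47, 1.44], [0.14, 2.54], [-1.03, 4.17], [0.13, 1.85], [-2.86, 2.86]. Speed limits (rad/s): [2.39, 2.39, 3.01, 3.01, 3.14, 3.14, 3.14].

## Interface

Orientations are given as a unit quaternion [w, x, y, z].
In Python, from cell import bot gives the robot as it stands.
- The arm moves only by the tool play_rows, never from a script. Its arguments are lists of equal length, an entry for each row: "delta_pos": the shift along the tool's x, y, z scaled (see below), a list of three; "delta_rot": the turn, a rotation vector about the tool's x, y, z scaled (see below), a list of three; "jaw": the closure, from -1 (fully open) to 1 (shut), so that 0 is half open. A call has 1 to 10 rows; each row is the pose to reach, as a shift and turn from the pose commanded when the call began, along the tool's axes at that moment, turning the shorter way round; what a row does not reach only later rows make up. The controller multiplies each number of a shift by 0.8 m and each number of a turn by pi rad. A row lasts 1/10 s, in which the tool goes at most 50 mm and 8.59 degrees, less where a joint would pass 70% of its speed; a pose out of reach is approached as far as the arm can. A call with a number of a shift or a turn outside -1 to 1 is refused whole. A call with a gripper value outside its range is refused whole. The fingers move at their own pace and stop on an object; "squeeze" is the grip in N (left out, the last holds). Time passes only in rows, so rows that repeat a pose let the fingers close. It gives the time, the measured TCP pose, the force and the opening at its end, in the units of the state.
- bot.sense(): the state, without advancing time (a new reading comes with each control period).
- bot.capture(name): name is "scene" or "top"; returns the picture (480x640x3 uint8, red, green, blue); there is no depth.
- bot.camera_params(name): a dict with "fx", "fy", "cx", "cy" (pixels), "rvec" (rotation vector, rad) and "tvec" (3), from world to camera coordinates, as OpenCV has them. Camera axes: x right, y down, z forward; pixel columns grow to the right and rows downward; lengths in mm; the calibration is good to about 2 mm. A picture is of the moment at which its call begins. camera_params takes no time and is no camera call.
- bot.finish_job(): hands the job in, once; it reports no verdict.
The state is a dict: "time": time; "joint_pos": joint angles; "joint_velocities": joint speeds; "tau": joint torques, N m; "tool_pos": TCP position; "tool_rot": TCP orientation; "wrist_force": force on the tool from outside, world axes, zero at the start; "ft_torque": the same for the moment, N m; "opening": opening from 0.0 (shut) to 1.0 (fully open).
Only numpy, scipy, OpenCV 4.12 (cv2) and the standard library are available. Lean on these libraries where they do the work, as an engineer would, in place of code of your own. Each camera call takes 0.05 s, during which the arm holds its last target.

## Working session

There is one attempt and no reset: what is moved stays moved. The work goes in short steps, Python scripts to look and compute and a tool call to move; the robot and the scene stay as the last step left them, time stands still between calls to the robot, and variables do not carry over. Pictures are saved under pics/ and viewed, and the job is handed in when it is done.

Besides the shell and the picture viewer there is one more tool, called after "Emit:" by a JSON object that holds its "api" and its "payload". play_rows: Moves the arm, as the interface text tells. Its arguments: {"type":"object","properties":{"delta_pos":{"type":"array","items":{"type":"array","items":{"type":"number","minimum":-1,"maximum":1}}},"delta_rot":{"type":"array","items":{"type":"array","items":{"type":"number","minimum":-1,"maximum":1}}},"jaw":{"type":"array","items":{"type":"number"}},"squeeze":{"type":"number"}},"required":["delta_pos","delta_rot","jaw"]}

```bash
ls; mkdir -p pics
python3 - <<'E'
from cell import bot
import cv2
print(bot.sense())
for n in("scene","top"):
    im=bot.capture(n); cv2.imwrite(f"pics/{n}0.png",im[:,:,::-1]); print(n,bot.camera_params(n))
E
```

```text
pics
{'time': 0.0, 'joint_pos': array([-1.33217045,  0.41189038, -0.01272994,  1.59702296,  0.0056177 ,
        1.13431387, -0.08221238]), 'joint_velocities': array([-0.00060419,  0.00096653, -0.00140826,  0.00057198,  0.00081045,
        0.00033409, -0.00191634]), 'tau': array([-9.43077066e-04, -5.87946653e+01,  6.41303714e-01, -2.91081083e+01,
       -5.37729613e-02,  1.84408994e-02,  1.58688376e-04]), 'tool_pos': array([188.66422412, 595.35902489, 246.82353057]), 'tool_rot': array([ 5.20201723e-04,  8.06845417e-01,  5.90762079e-01, -6.06962820e-04]), 'wrist_force': array([-0.75049815,  0.3629161 ,  0.14398137]), 'ft_torque': array([ 0.03234121, -0.00706261, -0.03424762]), 'opening': 0.9999532470021107}
scene {'fx': 472.6169027458569, 'fy': 472.6169027458569, 'cx': 308.24785931502197, 'cy': 236.27833058148104, 'rvec': array([ 1.94982591,  1.06943139, -0.53239405]), 'tvec': array([-313.04631152, -195.55389329, 1308.80157209])}
top {'fx': 525.3637946849809, 'fy': 525.3637946849809, 'cx': 322.45755417155505, 'cy': 245.94099579140865, 'rvec': array([ 2.14019922, -2.1871724 ,  0.0742722 ]), 'tvec': array([  29.49022527,  519.56390082, 1086.40295609])}
```

View pics/scene0.png

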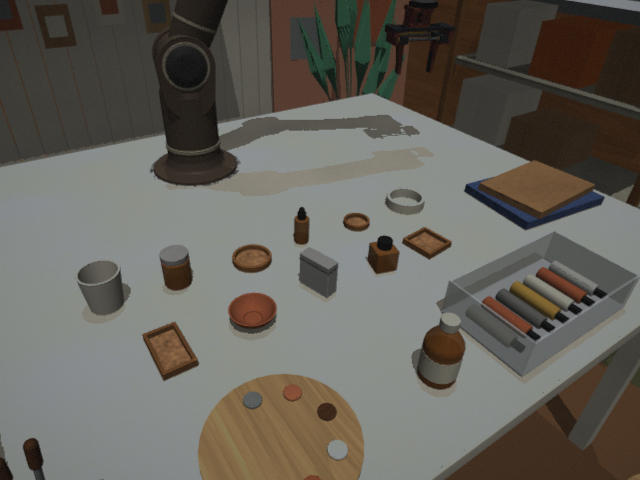

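View pics/top0.png

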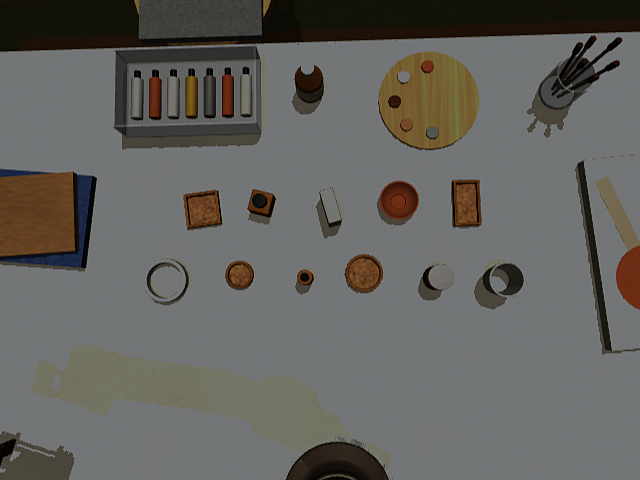

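Top view, world x up and y left: square stand about (203,210), inkwell (261,203), tin (330,207), dish (399,201), oblong stand (466,203), small round stand (239,275), dropper (305,277), large round stand (364,273), jar (438,278), cup (503,280). I'll enlarge it next.

Run:
```python
import cv2
im=cv2.imread("pics/top0.png")
import numpy as np
def g(a): return np.clip(255*(a/255.)**0.6,0,255).astype('uint8')
cv2.imwrite("pics/c1.png",cv2.resize(g(im[175:300,170:350]),None,fx=4.4,fy=4.4,interpolation=cv2.INTER_CUBIC))
cv2.imwrite("pics/c2.png",cv2.resize(g(im[170:310,345:530]),None,fx=4.2,fy=4.2,interpolation=cv2.INTER_CUBIC))
s=cv2.imread("pics/scene0.png")
cv2.imwrite("pics/c3.png",cv2.resize(g(s[180:390,70:460]),None,fx=2,fy=2,interpolation=cv2.INTER_CUBIC))
```

```text
(no output)
```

View pics/c1.png

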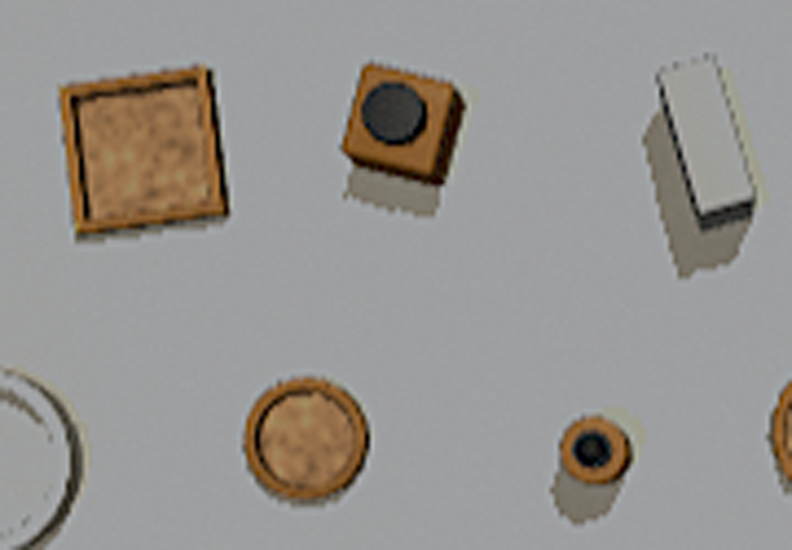

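View pics/c2.png

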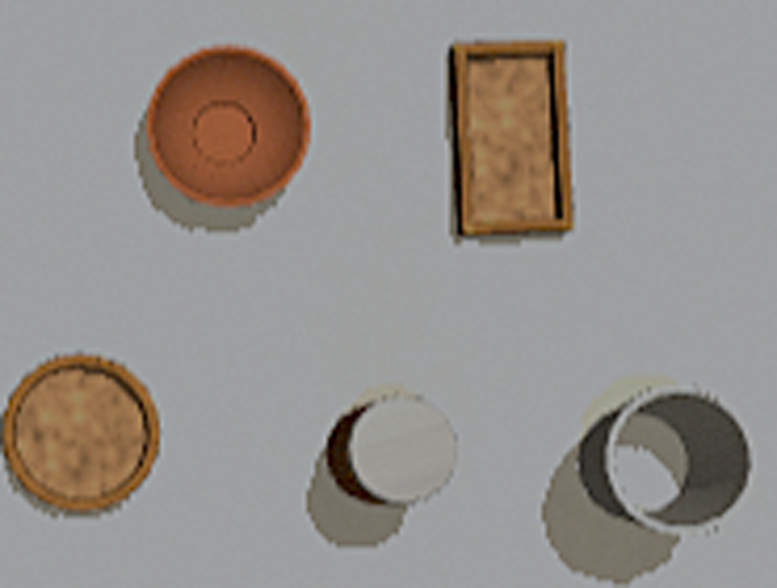

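View pics/c3.png

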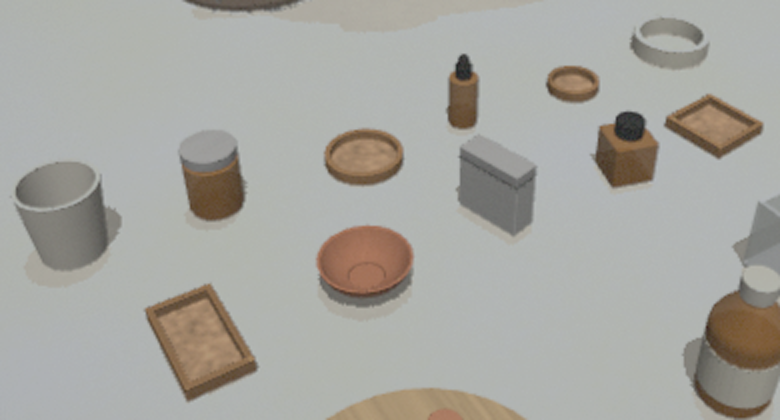

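```bash
cat > h.py <<'E'
import numpy as np, cv2, json
from cell import bot
P={n:bot.camera_params(n) for n in("scene","top")}
def K(p): return np.array([[p["fx"],0,p["cx"]],[0,p["fy"],p["cy"]],[0,0,1]])
def unproj(n,uv,z):
    p=P[n];R,_=cv2.Rodrigues(p["rvec"]);t=p["tvec"].reshape(3)
    d=R.T@(np.linalg.inv(K(p))@np.array([*uv,1.]));c=-R.T@t
    return c+d*(z-c[2])/d[2]
def proj(n,X):
    p=P[n];return cv2.projectPoints(np.asarray(X,float).reshape(-1,3),p["rvec"],p["tvec"],K(p),None)[0].reshape(-1,2)
def circ(c,r,z,n=48):
    a=np.linspace(0,2*np.pi,n);return np.c_[c[0]+r*np.cos(a),c[1]+r*np.sin(a),a*0+z]
def rect(c,th,a,b,z):
    R=np.array([[np.cos(th),-np.sin(th)],[np.sin(th),np.cos(th)]])
    q=np.array([[a,b],[-a,b],[-a,-b],[a,-b],[a,b]])/2@R.T+c[:2];return np.c_[q,np.full(5,z)]
E
cat > m.py <<'E'
from h import *
def c1(u,v):return((u+.5)/4.4-.5+170,(v+.5)/4.4-.5+175)
def c2(u,v):return((u+.5)/4.2-.5+345,(v+.5)/4.2-.5+170)
def poly(f,pts,z):
    q=np.array([unproj("top",f(*p),z) for p in pts]);
    r=cv2.minAreaRect(q[:,:2].astype('float32'));
    e=[q[(i+1)%4]-q[i] for i in range(4)]
    return q.mean(0),[ (round(np.hypot(*v[:2]),1),round(np.degrees(np.arctan2(v[1],v[0])),1)) for v in e]
for n,a in dict(sq=(c1,[(60,87),(208,66),(228,213),(77,235)],14),ink=(c1,[(368,64),(455,90),(435,172),(343,150)],48),tin=(c1,[(658,72),(714,55),(754,198),(700,215)],70),obl=(c2,[(450,42),(564,42),(572,230),(460,232)],14)).items(): print(n,*poly(*a))
for n,f,p,z in [("inkcap",c1,(394,113),66),("small",c1,(307.5,438.5),14),("drop",c1,(596,449.5),58),("teat",c1,(592,449),84),("large",c2,(81,433),14),("jar",c2,(403.5,450),70),("cup",c2,(679,458),75),("dish",c2,(229,126),28)]:
    print(n,unproj("top",f(*p),z).round(1))
E
python3 m.py
```

```text
sq [607.59783954 276.42901745  14.        ] [(np.float64(73.7), np.float64(-83.3)), (np.float64(73.8), np.float64(-172.5)), (np.float64(74.8), np.float64(97.0)), (np.float64(74.1), np.float64(6.7))]
ink [613.76612051 145.08704955  48.        ] [(np.float64(43.5), np.float64(-108.2)), (np.float64(40.4), np.float64(165.7)), (np.float64(45.2), np.float64(75.1)), (np.float64(42.9), np.float64(-16.6))]
tin [ 5.98824363e+02 -2.40354647e-01  7.00000000e+01] [(np.float64(27.2), np.float64(-74.3)), (np.float64(69.6), np.float64(-165.9)), (np.float64(26.2), np.float64(106.3)), (np.float64(69.8), np.float64(15.0))]
obl [ 608.12373673 -290.85290016   14.        ] [(np.float64(57.8), np.float64(-91.5)), (np.float64(96.7), np.float64(179.7)), (np.float64(56.4), np.float64(89.7)), (np.float64(97.8), np.float64(0.5))]
inkcap [613.4 145.5  66. ]
small [464.4 196.4  14. ]
drop [454.6  54.2  58. ]
teat [454.   54.6  84. ]
large [462.  -68.2  14. ]
jar [ 448.4 -218.5   70. ]
cup [ 441.7 -347.1   75. ]
dish [ 614.4 -146.2   28. ]
```

```bash
cat > ov.py <<'E'
from h import *
d=np.radians
L=[]
def c(p,r,z):L.append(circ(p,r,z))
def r(p,t,a,b,z):L.append(rect(np.array(p),d(t),a,b,z))
r((607.6,276.4),6.9,74,74,14);r((607.6,276.4),6.9,74,74,0)
r((613.4,145.4),-16,46,46,48);r((613.4,145.4),-16,46,46,0);c((613.4,145.4),15,66)
r((598.8,-.2),14.6,70,28,70);r((598.8,-.2),14.6,70,28,0)
r((608.1,-290.9),0,98,56,14);r((608.1,-290.9),0,98,56,0)
c((464.4,196.4),30,14);c((454.4,54.4),16,0);c((454.4,54.4),16,58);c((462,-68.2),40,14);c((448.4,-218.5),26,0);c((448.4,-218.5),26,70);c((441.7,-347),36,75);c((614.4,-146.2),42,28)
for n,(x0,y0,x1,y1),f in (("top",(170,165,530,315),2.2),("scene",(70,170,460,390),2.05)):
    im=cv2.imread(f"pics/{n}0.png")[y0:y1,x0:x1];im=np.clip(255*(im/255.)**.6,0,255).astype('uint8')
    im=cv2.resize(im,None,fx=f,fy=f,interpolation=cv2.INTER_CUBIC)
    for X in L:
        q=(proj(n,X)-(x0,y0)+.5)*f-.5
        cv2.polylines(im,[np.round(q*8).astype('int32')],False,(0,255,0),1,cv2.LINE_AA,3)
    cv2.imwrite(f"pics/ov_{n}.png",im)
E
python3 ov.py
```

```text
(no output)
```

View pics/ov_top.png

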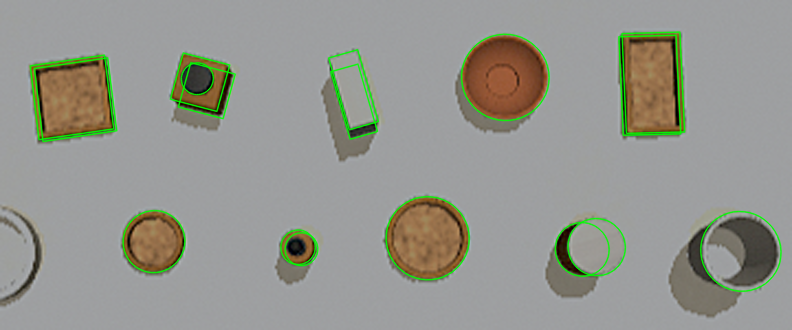

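View pics/ov_scene.png

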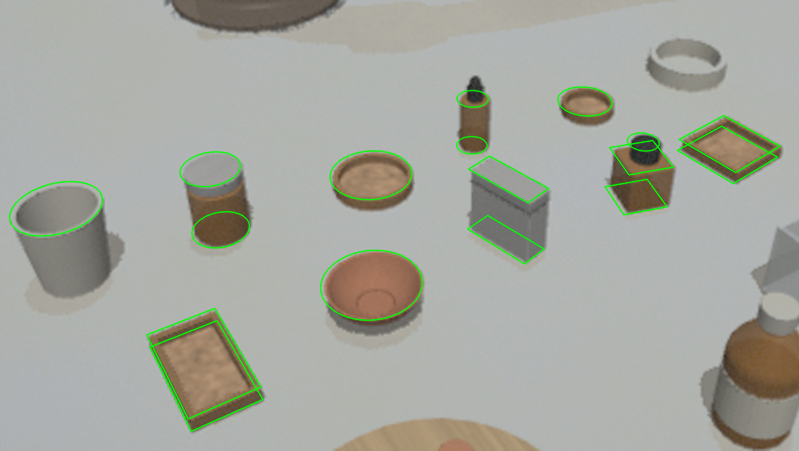

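```bash
cat > t.py <<'E'
# usage: t.py x y z psi | prints deltas for target from the commanded pose; state in cmd.json ; "ok" commits rounded numbers
import sys,json,os
from h import *
from scipy.spatial.transform import Rotation as R
def down(psi):
    a=np.radians(psi);c,s=np.cos(a),np.sin(a);return R.from_matrix(np.array([[c,s,0],[s,-c,0],[0,0,-1]]))
def load():
    if os.path.exists("cmd.json"):
        d=json.load(open("cmd.json"));return np.array(d["p"]),R.from_quat(d["q"])
    q=bot.sense()["tool_rot"];return np.array([188.765,595.815,247.653]),R.from_quat([*q[1:],q[0]])
def delta(p,psi,p0=None,r0=None):
    if p0 is None:p0,r0=load()
    dp=r0.inv().apply(np.array(p,float)-p0)/800;dr=(r0.inv()*down(psi)).as_rotvec()/np.pi
    return dp.round(4),dr.round(4)
if __name__=="__main__":
    p0,r0=load();w=[]
    for a in sys.argv[1:]:
        v=list(map(float,a.split(",")));dp,dr=delta(v[:3],v[3],p0,r0)
        print(a,"dp",dp.tolist(),"dr",dr.tolist(),"mm",round(800*np.linalg.norm(dp)),"deg",round(180*np.linalg.norm(dr)))
    q=r0*R.from_rotvec(dr*np.pi);json.dump(dict(p=(p0+r0.apply(dp*800)).tolist(),q=q.as_quat().tolist()),open("cmd.json","w"))
E
python3 t.py 613.5,145,200,-16
```

```text
613.5,145,200,-16 dp [-0.3768, 0.6763, 0.0601] dr [0.0004, 0.0003, 0.4912] mm 621 deg 88
```

Emit:
{"api": "play_rows", "payload": {"delta_pos": [[-0.037,0.067,0.006],[-0.075,0.135,0.012],[-0.113,0.2,0.018],[-0.15,0.27,0.024],[-0.188,0.338,0.03],[-0.226,0.406,0.036],[-0.264,0.473,0.042],[-0.301,0.541,0.048],[-0.339,0.609,0.054],[-0.3768,0.6763,0.0601]], "delta_rot": [[0,0,0.045],[0,0,0.09],[0,0,0.135],[0,0,0.18],[0,0,0.225],[0,0,0.27],[0,0,0.315],[0,0,0.36],[0,0,0.405],[0.0004,0.0003,0.4912]], "jaw": [-1,-1,-1,-1,-1,-1,-1,-1,-1,-1], "squeeze": 25}}

```text
time: 1.1
tool_pos: [531.6, 231.5, 208.8]
tool_rot: [-0.0, 0.997, -0.082, -0.0]
wrist_force: [0.3, 0.1, -1.0]
opening: 1.002
```

Emit:
{"api": "play_rows", "payload": {"delta_pos": [[0,0,0],[0,0,0]], "delta_rot": [[0,0,0],[0,0,0]], "jaw": [-1,-1]}}

```text
time: 1.3
tool_pos: [531.0, 231.8, 208.4]
tool_rot: [0.0, 0.997, -0.08, -0.0]
wrist_force: [-0.1, 0.3, 0.4]
opening: 0.999
```

```bash
cat > reset.py <<'E'
from t import *
s=bot.sense();q=s["tool_rot"];json.dump(dict(p=list(s["tool_pos"]),q=[*q[1:],q[0]]),open("cmd.json","w"));print(s["tool_pos"],q,s["time"],s["joint_pos"].round(2))
E
python3 reset.py;python3 t.py 613.5,145,200,-16
```

```text
[530.98979278 231.81823754 208.4313523 ] [ 4.93792567e-05  9.96787340e-01 -8.00927883e-02 -3.76572195e-04] 1.3 [-0.82  0.39  0.43  1.78 -0.19  1.02 -0.48]
613.5,145,200,-16 dp [0.1192, 0.0907, 0.0105] dr [0.0001, 0.0002, 0.0378] mm 120 deg 7
```

Emit:
{"api": "play_rows", "payload": {"delta_pos": [[0.04,0.03,0.0035],[0.08,0.06,0.007],[0.1192,0.0907,0.0105],[0.1192,0.0907,0.0105],[0.1192,0.0907,0.0105],[0.1192,0.0907,0.0105]], "delta_rot": [[0,0,0.0125],[0,0,0.025],[0,0,0.0378],[0,0,0.0378],[0,0,0.0378],[0,0,0.0378]], "jaw": [-1,-1,-1,-1,-1,-1]}}

```text
time: 1.9
tool_pos: [612.2, 148.8, 200.2]
tool_rot: [-0.001, 0.991, -0.136, -0.001]
wrist_force: [0.1, 0.0, 0.6]
opening: 0.996
```

```bash
cat > snap.py <<'E'
import sys
from h import *
from t import load
tag=sys.argv[1]
s=bot.sense();print(s["tool_pos"].round(1),s["tool_rot"].round(4),round(s["opening"],3),s["time"],load()[0].round(1))
def g(a): return np.clip(255*(a/255.)**0.6,0,255).astype('uint8')
A=[]
for n in("top","scene"):
    im=bot.capture(n);cv2.imwrite(f"pics/{n}_{tag}.png",im[:,:,::-1])
    cx,cy=map(float,sys.argv[2:4]); u,v=proj(n,[cx,cy,40])[0];w=70 if n=="top" else 80
    x0=int(np.clip(u-w,0,640-2*w));y0=int(np.clip(v-w,0,480-2*w))
    A.append(cv2.resize(g(im[y0:y0+2*w,x0:x0+2*w,::-1]),(400,400),interpolation=cv2.INTER_CUBIC));print(n,x0,y0,400/2/w)
cv2.imwrite(f"pics/s_{tag}.png",np.hstack(A))
E
python3 snap.py a 613 145
```

```text
[612.2 148.8 200.2] [-9.000e-04  9.907e-01 -1.363e-01 -7.000e-04] 0.996 1.9 [613.5 145.  200. ]
top 191 132 2.857142857142857
scene 301 169 2.5
```

View pics/s_a.png

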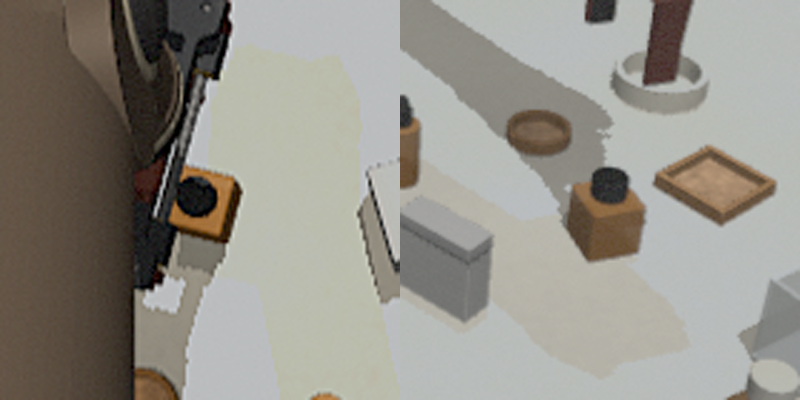

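Emit:
{"api": "play_rows", "payload": {"delta_pos": [[0,0,0],[0,0,0]], "delta_rot": [[0,0,0],[0,0,0]], "jaw": [-1,-1]}}

```text
time: 2.2
tool_pos: [613.1, 147.3, 200.7]
tool_rot: [-0.001, 0.991, -0.137, -0.0]
wrist_force: [-0.1, 0.1, -1.2]
opening: 1.001
```

```bash
python3 reset.py
python3 - <<'E'
from h import *
for n in P:
    p=P[n];R,_=cv2.Rodrigues(p["rvec"]);print(n,-R.T@p["tvec"].reshape(3))
s=bot.sense();t=s["tool_pos"];
for n in P:print(n,proj(n,t+[0,0,-25]))
E
```

```text
[613.0502857  147.30940997 200.69768857] [-6.24457855e-04  9.90520503e-01 -1.37363545e-01 -1.31040392e-05] 2.2 [-0.64  0.49  0.47  1.66 -0.25  1.05 -0.37]
scene [1158.52922243 -401.72835257  587.89900915]
top [ 418.58696401   -5.86106009 1129.53012574]
scene [[390.8741893 188.7928955]]
top [[249.63916256 189.96901012]]
```

Run:
```python
from h import *
def s(u,v):return(301+(u+.5)/2.5-.5,169+(v+.5)/2.5-.5)
print("cap",unproj("scene",s(609.5-400,174),66))
print("base front corner",unproj("scene",s(594-400,259),0), rect(np.array([613.4,145.4]),np.radians(-16),46,46,0).round(1))
# stands in original scene crop c3 (x2, off 70,180)
def c(u,v):return(70+(u+.5)/2-.5,180+(v+.5)/2-.5)
print("small rim",unproj("scene",c(573,81),14),"large rim",unproj("scene",c(364.5,154.5),14),"jar lid",unproj("scene",c(209,149),70),"cup",unproj("scene",c(60.5,192),75))
print("sq",np.mean([unproj("scene",c(*q),14) for q in[(667,124),(711,97),(762,127),(718,146)]],0))
print("obl",np.mean([unproj("scene",c(*q),14) for q in[(147,317),(209,287),(255,361),(190,388)]],0))
print("tin",np.mean([unproj("scene",c(*q),70) for q in[(460,150),(478,136),(535,167),(518,181)]],0))
```

```text
cap [613.54080111 148.29308005  66.        ]
base front corner [629.08496843 128.68258544   0.        ] [[641.8 161.2   0. ]
 [597.6 173.8   0. ]
 [585.  129.6   0. ]
 [629.2 117.    0. ]
 [641.8 161.2   0. ]]
small rim [470.80162586 195.48147139  14.        ] large rim [470.74818913 -69.415019    14.        ] jar lid [ 457.37576262 -217.7825817    70.        ] cup [ 457.64628925 -346.12854372   75.        ]
sq [615.11955922 273.79332668  14.        ]
obl [ 614.97567706 -290.89992696   14.        ]
tin [605.03568044  -2.20736716  70.        ]
```

Run:
```python
from h import *
def g(a): return np.clip(255*(a/255.)**0.6,0,255).astype('uint8')
A=[]
for n,x0,y0 in(("top",240,178),("scene",360,228)):
    im=cv2.imread(f"pics/{n}0.png")[y0:y0+48,x0:x0+48]
    im=cv2.resize(g(im),(400,400),interpolation=cv2.INTER_NEAREST);f=400/48
    for c,th,col in(((613.4,145.4),-16,(0,255,0)),((613.4,145.4),-12,(0,0,255))):
      for z in (0,48):
        q=(proj(n,rect(np.array(c),np.radians(th),46,46,z))-(x0,y0)+.5)*f-.5
        cv2.polylines(im,[q.round().astype('int32')],False,col,1)
      q=(proj(n,circ(c,15,66))-(x0,y0)+.5)*f-.5
      cv2.polylines(im,[q.round().astype('int32')],False,col,1)
    A.append(im)
cv2.imwrite("pics/ink.png",np.hstack(A))
```

```text
(no output)
```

View pics/ink.png

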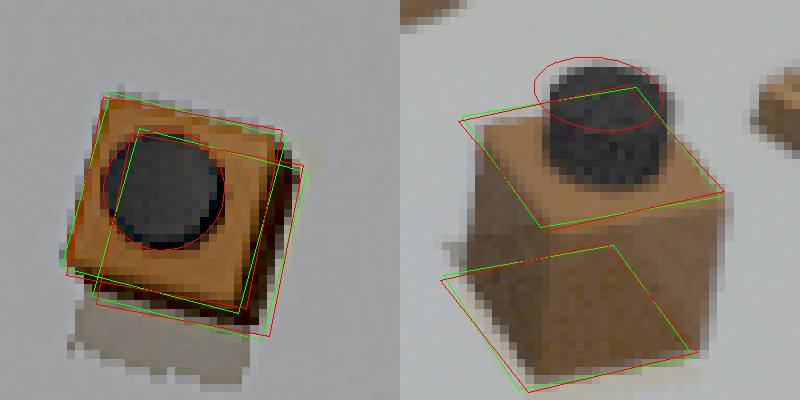

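```bash
python3 t.py 613.4,145.2,150,-15.5 613.4,145.2,95,-15.5 613.4,145.2,40,-15.5
```

```text
613.4,145.2,150,-15.5 dp [0.0012, 0.0025, 0.0634] dr [-0.0004, 0.0001, -0.0016] mm 51 deg 0
613.4,145.2,95,-15.5 dp [0.0012, 0.0026, 0.1321] dr [-0.0004, 0.0001, -0.0016] mm 106 deg 0
613.4,145.2,40,-15.5 dp [0.0012, 0.0027, 0.2009] dr [-0.0004, 0.0001, -0.0016] mm 161 deg 0
```

Emit:
{"api": "play_rows", "payload": {"delta_pos": [[0.0012,0.0025,0.035],[0.0012,0.0025,0.07],[0.0012,0.0026,0.105],[0.0012,0.0026,0.14],[0.0012,0.0027,0.17],[0.0012,0.0027,0.19],[0.0012,0.0027,0.2009],[0.0012,0.0027,0.2009],[0.0012,0.0027,0.2009]], "delta_rot": [[0,0,-0.0016],[0,0,-0.0016],[0,0,-0.0016],[0,0,-0.0016],[0,0,-0.0016],[0,0,-0.0016],[0,0,-0.0016],[0,0,-0.0016],[0,0,-0.0016]], "jaw": [-1,-1,-1,-1,-1,-1,-1,-1,-1]}}

```text
time: 3.1
tool_pos: [614.4, 144.3, 40.6]
tool_rot: [-0.001, 0.991, -0.136, 0.001]
wrist_force: [0.0, 0.9, 0.3]
opening: 0.998
```

```bash
python3 snap.py b 613 145
```

```text
[614.4 144.3  40.6] [-6.000e-04  9.908e-01 -1.356e-01  5.000e-04] 0.998 3.1 [613.4 145.2  40. ]
top 191 132 2.857142857142857
scene 301 169 2.5
```

View pics/s_b.png

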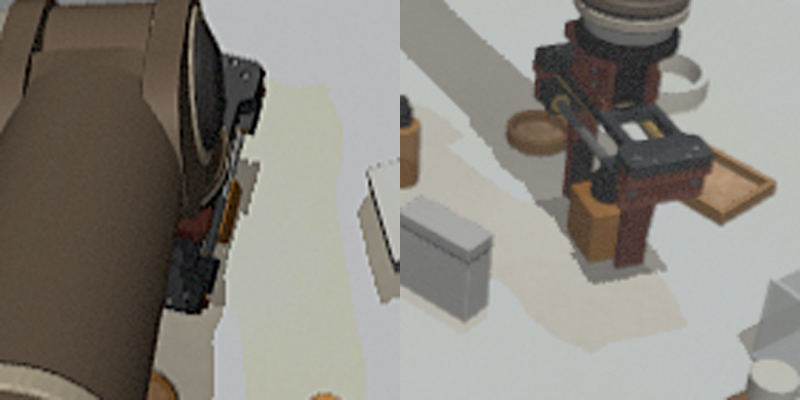

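Run:
```python
from h import *
from t import R
s=bot.sense();q=s["tool_rot"];r=R.from_quat([*q[1:],q[0]]);t=s["tool_pos"]
# finger front outline: inner faces at x=±44, backs ±57.5, width ±10, tip z 25
im=cv2.imread("pics/scene_b.png")
x0,y0,f=335,190,8
im=np.clip(255*(im/255.)**.6,0,255).astype('uint8')[y0:y0+75,x0:x0+100]
im=cv2.resize(im,None,fx=f,fy=f,interpolation=cv2.INTER_NEAREST)
def dr(X,col):
    qq=(proj("scene",X)-(x0,y0)+.5)*f-.5;cv2.polylines(im,[qq.round().astype('int32')],False,col,1)
for a in(44,57.5,-44,-57.5):
    dr(t+r.apply(np.array([[a,-10,0],[a,-10,25],[a,10,25],[a,10,0]])),(0,255,0))
for z in(0,48):dr(rect(np.array([613.4,145.4]),np.radians(-16),46,46,z),(0,0,255))
cv2.imwrite("pics/chk.png",im)
```

```text
(no output)
```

View pics/chk.png

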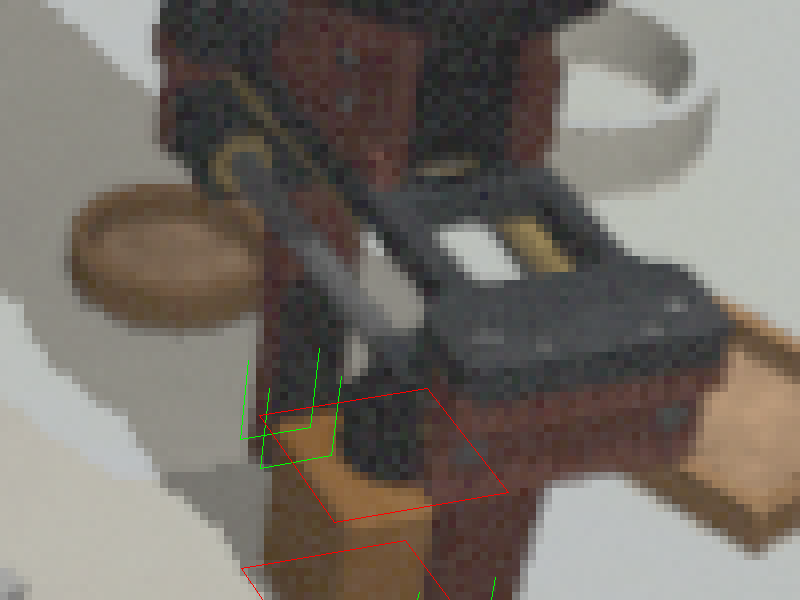

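Emit:
{"api": "play_rows", "payload": {"delta_pos": [[0,-0.003,0],[0,-0.003,0],[0,-0.003,0],[0,-0.003,0],[0,-0.003,0],[0,-0.003,0],[0,-0.003,0],[0,-0.003,0],[0,-0.003,0],[0,-0.003,0]], "delta_rot": [[0,0,0],[0,0,0],[0,0,0],[0,0,0],[0,0,0],[0,0,0],[0,0,0],[0,0,0],[0,0,0],[0,0,0]], "jaw": [-1,-1,1,1,1,1,1,1,1,1], "squeeze": 20}}

```text
time: 4.2
tool_pos: [614.4, 146.4, 39.8]
tool_rot: [-0.0, 0.991, -0.136, -0.0]
wrist_force: [0.3, 0.4, -0.6]
opening: 0.523
```

```bash
python3 snap.py c 613 145;python3 reset.py; python3 t.py 613,146.5,150,-15.5
```

```text
[614.4 146.4  39.8] [-4.000e-04  9.908e-01 -1.356e-01 -0.000e+00] 0.523 4.2 [613.4 145.2  40. ]
top 191 132 2.857142857142857
scene 301 169 2.5
[614.44160206 146.43553497  39.77028693] [-3.73921176e-04  9.90761066e-01 -1.35618471e-01  2.50204156e-05] 4.3 [-0.58  0.68  0.39  1.77 -0.35  0.76 -0.29]
613,146.5,150,-15.5 dp [-0.0018, 0.0003, -0.1378] dr [-0.0002, 0.0, -0.0005] mm 110 deg 0
```

View pics/s_c.png

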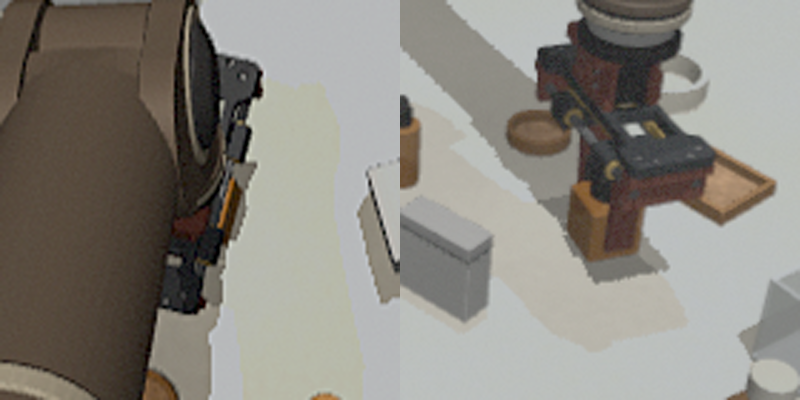

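```bash
python3 reset.py>/dev/null; python3 t.py 614,146.5,100,-15.5 611,210,110,-4 607.6,276.4,110,6.9
```

```text
614,146.5,100,-15.5 dp [-0.0006, 0.0, -0.0753] dr [-0.0002, 0.0, -0.0005] mm 60 deg 0
611,210,110,-4 dp [-0.0255, -0.0754, -0.0877] dr [-0.0002, -0.0, -0.0644] mm 95 deg 12
607.6,276.4,110,6.9 dp [-0.0519, -0.1542, -0.0877] dr [-0.0002, -0.0, -0.1249] mm 148 deg 22
```

Emit:
{"api": "play_rows", "payload": {"delta_pos": [[0,0,-0.02],[0,0,-0.05],[0,0,-0.075],[-0.013,-0.039,-0.087],[-0.026,-0.077,-0.0877],[-0.039,-0.116,-0.0877],[-0.046,-0.138,-0.0877],[-0.0519,-0.1542,-0.0877],[-0.0519,-0.1542,-0.0877],[-0.0519,-0.1542,-0.0877]], "delta_rot": [[0,0,0],[0,0,0],[0,0,0],[0,0,-0.031],[0,0,-0.062],[0,0,-0.09],[0,0,-0.11],[0,0,-0.1249],[0,0,-0.1249],[0,0,-0.1249]], "jaw": [1,1,1,1,1,1,1,1,1,1]}}

```text
time: 5.3
tool_pos: [607.7, 274.9, 109.7]
tool_rot: [0.0, 0.998, 0.059, -0.0]
wrist_force: [0.1, -0.0, -1.6]
opening: 0.525
```

```bash
python3 snap.py d 607 276;python3 reset.py; python3 t.py 607.6,276.4,44.5,6.9
```

```text
[607.7 274.9 109.7] [ 3.000e-04  9.983e-01  5.910e-02 -2.000e-04] 0.525 5.3 [607.6 276.4 110. ]
top 129 136 2.857142857142857
scene 347 149 2.5
[608.01005693 274.19205489 109.88781172] [ 3.16931575e-04  9.98285870e-01  5.85253883e-02 -3.17025079e-05] 5.4 [-0.71  0.63  0.32  1.63 -0.24  0.92 -0.19]
607.6,276.4,44.5,6.9 dp [-0.0002, -0.0029, 0.0817] dr [0.0002, 0.0, -0.0011] mm 65 deg 0
```

View pics/s_d.png

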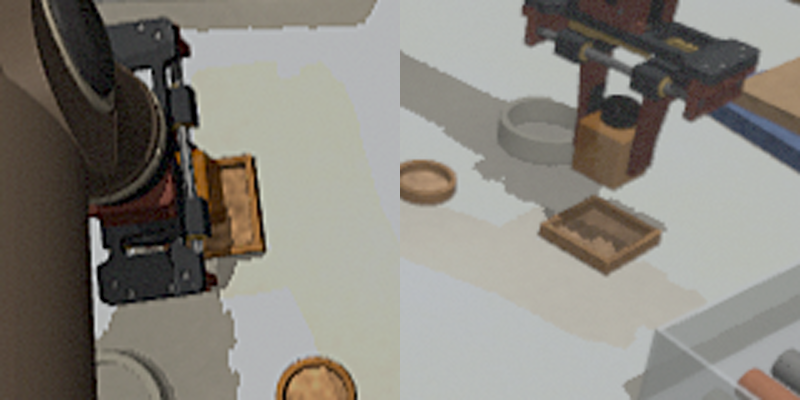

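Emit:
{"api": "play_rows", "payload": {"delta_pos": [[0,-0.0029,0.02],[0,-0.0029,0.04],[0,-0.0029,0.055],[0,-0.0029,0.065],[0,-0.0029,0.071],[0,-0.0029,0.075],[0,-0.0029,0.075],[0,-0.0029,0.075]], "delta_rot": [[0,0,-0.001],[0,0,-0.001],[0,0,-0.001],[0,0,-0.001],[0,0,-0.001],[0,0,-0.001],[0,0,-0.001],[0,0,-0.001]], "jaw": [1,1,1,1,1,1,1,1]}}

```text
time: 6.2
tool_pos: [607.6, 278.9, 50.5]
tool_rot: [-0.001, 0.998, 0.062, 0.0]
wrist_force: [0.3, 0.4, -0.5]
opening: 0.525
```

```bash
python3 snap.py e 607 276;python3 reset.py; python3 t.py 607.6,276.4,44,6.9
```

```text
[607.6 278.9  50.5] [-5.000e-04  9.981e-01  6.170e-02  4.000e-04] 0.525 6.2 [607.6 276.4  44.5]
top 129 136 2.857142857142857
scene 347 149 2.5
[607.63087309 278.93792357  50.66016117] [-6.05997330e-04  9.98094015e-01  6.17066539e-02  5.09571193e-04] 6.3 [-0.7   0.7   0.3   1.66 -0.26  0.82 -0.17]
607.6,276.4,44,6.9 dp [-0.0004, 0.0032, 0.0083] dr [-0.0004, -0.0003, 0.001] mm 7 deg 0
```

View pics/s_e.png

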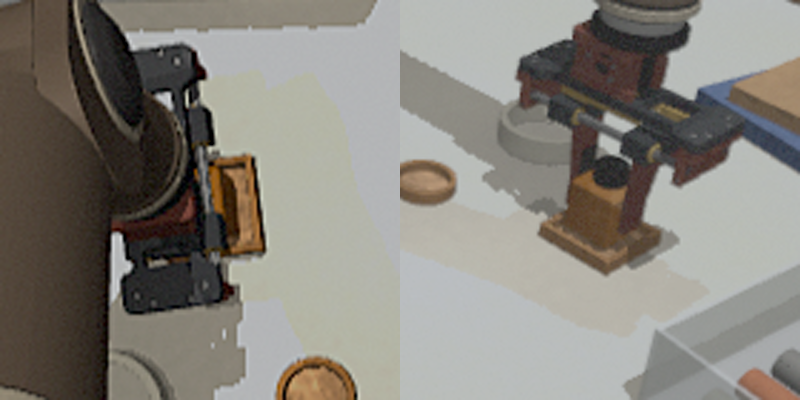

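```bash
cat > setc.py <<'E'
import sys
from t import *
v=list(map(float,sys.argv[1].split(",")));json.dump(dict(p=v[:3],q=down(v[3]).as_quat().tolist()),open("cmd.json","w"))
E
python3 setc.py 607.6,278.8,50.3,7; python3 t.py 607.6,276,44,6.9
```

```text
607.6,276,44,6.9 dp [-0.0004, 0.0035, 0.0079] dr [0.0, 0.0, 0.0006] mm 7 deg 0
```

Emit:
{"api": "play_rows", "payload": {"delta_pos": [[-0.0004,0.0035,0],[-0.0004,0.0035,0.003],[-0.0004,0.0035,0.006],[-0.0004,0.0035,0.0079],[-0.0004,0.0035,0.0079],[-0.0004,0.0035,0.0079],[-0.0004,0.0035,0.0079]], "delta_rot": [[0,0,0],[0,0,0],[0,0,0],[0,0,0],[0,0,0],[0,0,0],[0,0,0]], "jaw": [1,1,1,1,1,1,1]}}

```text
time: 7.0
tool_pos: [607.2, 275.9, 43.8]
tool_rot: [-0.0, 0.998, 0.062, -0.0]
wrist_force: [-1.3, -0.0, 1.8]
opening: 0.526
```

Emit:
{"api": "play_rows", "payload": {"delta_pos": [[0,0,0],[0,0,0],[0,0,0],[0,0,0],[0,0,-0.03],[0,0,-0.08],[0,0,-0.13],[0,0,-0.17],[0,0,-0.17],[0,0,-0.17]], "delta_rot": [[0,0,0],[0,0,0],[0,0,0],[0,0,0],[0,0,0],[0,0,0],[0,0,0],[0,0,0],[0,0,0],[0,0,0]], "jaw": [-1,-1,-1,-1,-1,-1,-1,-1,-1,-1]}}

```text
time: 8.0
tool_pos: [607.5, 276.0, 180.5]
tool_rot: [-0.001, 0.998, 0.062, 0.001]
wrist_force: [-0.2, 0.3, -1.2]
opening: 1.002
```

```bash
python3 setc.py 607.6,276,180,6.9; python3 snap.py f 607 276;  python3 t.py 607.6,276,180,6.9 520,160,178,3 454.4,54.4,175,0
```

```text
[607.5 276.  180.5] [-9.000e-04  9.981e-01  6.180e-02  7.000e-04] 1.002 8.0 [607.6 276.  180. ]
top 129 136 2.857142857142857
scene 347 149 2.5
607.6,276,180,6.9 dp [0.0, 0.0, 0.0] dr [0.0, 0.0, 0.0] mm 0 deg 0
520,160,178,3 dp [-0.1261, 0.1308, 0.0025] dr [0.0, 0.0, 0.0217] mm 145 deg 4
454.4,54.4,175,0 dp [-0.2234, 0.252, 0.0063] dr [0.0, 0.0, 0.0383] mm 269 deg 7
```

View pics/s_f.png

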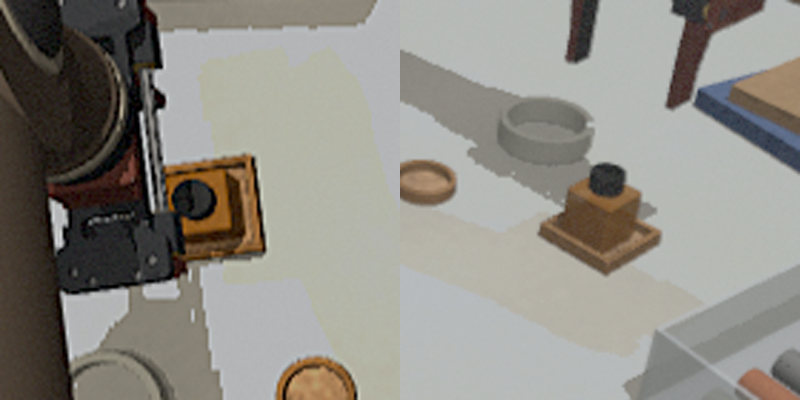

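Emit:
{"api": "play_rows", "payload": {"delta_pos": [[-0.02,0.023,0.001],[-0.055,0.062,0.002],[-0.095,0.107,0.003],[-0.135,0.152,0.004],[-0.175,0.197,0.005],[-0.205,0.231,0.006],[-0.2234,0.252,0.0063],[-0.2234,0.252,0.0063],[-0.2234,0.252,0.0063],[-0.2234,0.252,0.0063]], "delta_rot": [[0,0,0.003],[0,0,0.009],[0,0,0.016],[0,0,0.023],[0,0,0.03],[0,0,0.035],[0,0,0.0383],[0,0,0.0383],[0,0,0.0383],[0,0,0.0383]], "jaw": [-1,-1,-1,-1,-1,-1,-1,-1,-1,-1]}}

```text
time: 9.1
tool_pos: [455.3, 54.8, 174.1]
tool_rot: [-0.0, 1.0, 0.002, -0.0]
wrist_force: [-0.6, -0.2, -0.2]
opening: 0.998
```

```bash
python3 snap.py g 607 276;  python3 t.py 454.4,54.4,48,0
python3 - <<'E'
from h import *
im=cv2.imread("pics/top_g.png");x0,y0,f=165,170,8
im=np.clip(255*(im/255.)**.6,0,255).astype('uint8')[y0:y0+75,x0:x0+75]
im=cv2.resize(im,None,fx=f,fy=f,interpolation=cv2.INTER_CUBIC)
cv2.imwrite("pics/g2.png",im)
E
```

```text
[455.3  54.8 174.1] [-3.0e-04  1.0e+00  2.4e-03 -1.0e-04] 0.998 9.1 [454.4  54.4 175. ]
top 129 136 2.857142857142857
scene 347 149 2.5
454.4,54.4,48,0 dp [0.0, -0.0, 0.1587] dr [0.0, 0.0, 0.0] mm 127 deg 0
```

View pics/g2.png

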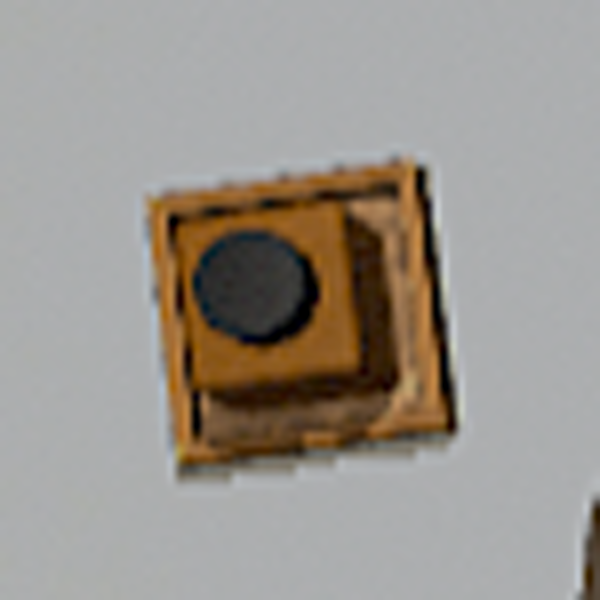

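Run:
```python
from h import *
f=lambda u,v:(165+(u+.5)/8-.5,170+(v+.5)/8-.5)
print(unproj("top",f(250,284),70),np.mean([unproj("top",f(*q),14) for q in[(150,200),(412,163),(452,422),(183,465)]],0))
```

```text
[605.99981128 275.35335526  70.        ] [607.90156117 276.86646315  14.        ]
```

Emit:
{"api": "play_rows", "payload": {"delta_pos": [[0,0,0.02],[0,0,0.055],[0,0,0.09],[0,0,0.12],[0,0,0.145],[0,0,0.1587],[0,0,0.1587],[0,0,0.1587],[0,0,0.1587]], "delta_rot": [[0,0,0],[0,0,0],[0,0,0],[0,0,0],[0,0,0],[0,0,0],[0,0,0],[0,0,0],[0,0,0]], "jaw": [-1,-1,-1,-1,-1,-1,-1,-1,-1]}}

```text
time: 10.1
tool_pos: [455.5, 54.1, 48.4]
tool_rot: [-0.001, 1.0, 0.002, 0.001]
wrist_force: [-0.2, 0.3, -0.1]
opening: 0.999
```

```bash
python3 snap.py h 454 54
```

```text
[455.5  54.1  48.4] [-6.0e-04  1.0e+00  1.6e-03  7.0e-04] 0.999 10.1 [454.4  54.4  48. ]
top 235 207 2.857142857142857
scene 219 144 2.5
```

View pics/s_h.png

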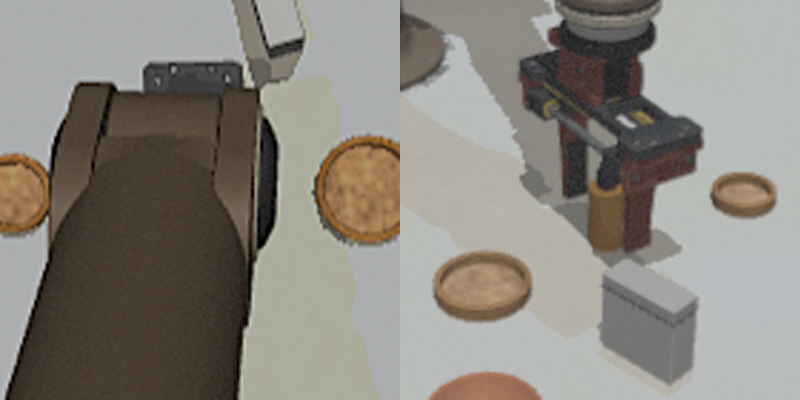

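Fingers straddle the dropper bottle in the scene picture (605,215). Closing with a light grip.

Emit:
{"api": "play_rows", "payload": {"delta_pos": [[0,0,0],[0,0,0],[0,0,0],[0,0,0],[0,0,0],[0,0,0],[0,0,0],[0,0,0],[0,0,0],[0,0,0]], "delta_rot": [[0,0,0],[0,0,0],[0,0,0],[0,0,0],[0,0,0],[0,0,0],[0,0,0],[0,0,0],[0,0,0],[0,0,0]], "jaw": [1,1,1,1,1,1,1,1,1,1], "squeeze": 15}}

```text
time: 11.2
tool_pos: [454.8, 53.9, 47.5]
tool_rot: [-0.0, 1.0, 0.002, 0.0]
wrist_force: [-0.4, -0.5, -0.1]
opening: 0.362
```

```bash
python3 setc.py 454.4,54.4,48,0; python3 t.py 454.4,54.4,120,0 464.4,196.4,120,0
```

```text
454.4,54.4,120,0 dp [0.0, 0.0, -0.09] dr [0.0, 0.0, 0.0] mm 72 deg 0
464.4,196.4,120,0 dp [0.0125, -0.1775, -0.09] dr [0.0, 0.0, 0.0] mm 160 deg 0
```

Emit:
{"api": "play_rows", "payload": {"delta_pos": [[0,0,-0.02],[0,0,-0.05],[0,0,-0.08],[0.002,-0.03,-0.09],[0.005,-0.07,-0.09],[0.008,-0.11,-0.09],[0.0105,-0.15,-0.09],[0.0125,-0.1775,-0.09],[0.0125,-0.1775,-0.09],[0.0125,-0.1775,-0.09]], "delta_rot": [[0,0,0],[0,0,0],[0,0,0],[0,0,0],[0,0,0],[0,0,0],[0,0,0],[0,0,0],[0,0,0],[0,0,0]], "jaw": [1,1,1,1,1,1,1,1,1,1]}}

```text
time: 12.2
tool_pos: [464.0, 195.6, 119.4]
tool_rot: [-0.0, 1.0, 0.002, -0.0]
wrist_force: [-0.0, 0.0, -0.2]
opening: 0.358
```

```bash
python3 snap.py i 464 196; python3 t.py 464.4,196.4,52,0
```

```text
[464.  195.6 119.4] [-0.e+00  1.e+00  2.e-03 -2.e-04] 0.358 12.2 [464.4 196.4 120. ]
top 167 204 2.857142857142857
scene 275 129 2.5
464.4,196.4,52,0 dp [0.0, 0.0, 0.085] dr [0.0, 0.0, 0.0] mm 68 deg 0
```

View pics/s_i.png

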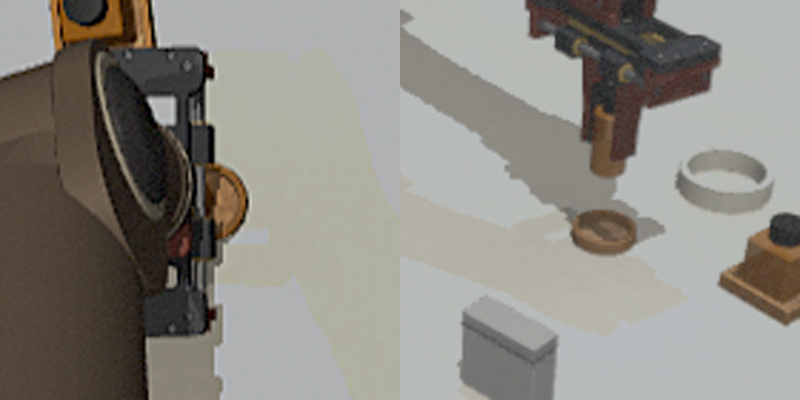

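Emit:
{"api": "play_rows", "payload": {"delta_pos": [[0,0,0.02],[0,0,0.045],[0,0,0.06],[0,0,0.07],[0,0,0.077],[0,0,0.081],[0,0,0.085],[0,0,0.085],[0,0,0.085],[0,0,0.085]], "delta_rot": [[0,0,0],[0,0,0],[0,0,0],[0,0,0],[0,0,0],[0,0,0],[0,0,0],[0,0,0],[0,0,0],[0,0,0]], "jaw": [1,1,1,1,1,1,1,1,1,1]}}

```text
time: 13.3
tool_pos: [464.4, 196.0, 51.9]
tool_rot: [-0.001, 1.0, 0.002, 0.0]
wrist_force: [-0.0, -0.9, -0.7]
opening: 0.363
```

```bash
python3 snap.py j 464 196
```

```text
[464.4 196.   51.9] [-6.0e-04  1.0e+00  1.6e-03  2.0e-04] 0.363 13.3 [464.4 196.4  52. ]
top 167 204 2.857142857142857
scene 275 129 2.5
```

View pics/s_j.png

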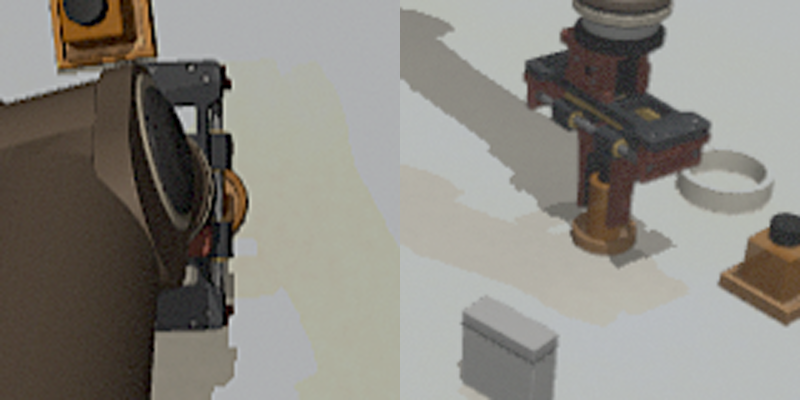

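Emit:
{"api": "play_rows", "payload": {"delta_pos": [[0,0,0.0005],[0,0,0.0005],[0,0,0.0005],[0,0,0.0005],[0,0,0.0005],[0,0,-0.03],[0,0,-0.08],[0,0,-0.13],[0,0,-0.16],[0,0,-0.16]], "delta_rot": [[0,0,0],[0,0,0],[0,0,0],[0,0,0],[0,0,0],[0,0,0],[0,0,0],[0,0,0],[0,0,0],[0,0,0]], "jaw": [1,-1,-1,-1,-1,-1,-1,-1,-1,-1]}}

```text
time: 14.4
tool_pos: [466.1, 196.6, 183.0]
tool_rot: [-0.002, 1.0, 0.001, 0.003]
wrist_force: [0.7, -0.1, 0.7]
opening: 0.997
```

```bash
python3 setc.py 464.4,196.4,180,0;python3 t.py 448.4,-218.5,180,0
```

```text
448.4,-218.5,180,0 dp [-0.02, 0.5186, 0.0] dr [0.0, 0.0, 0.0] mm 415 deg 0
```

Emit:
{"api": "play_rows", "payload": {"delta_pos": [[-0.001,0.03,0],[-0.003,0.085,0],[-0.006,0.145,0],[-0.008,0.205,0],[-0.01,0.265,0],[-0.012,0.325,0],[-0.015,0.385,0],[-0.017,0.44,0],[-0.019,0.49,0],[-0.02,0.5186,0]], "delta_rot": [[0,0,0],[0,0,0],[0,0,0],[0,0,0],[0,0,0],[0,0,0],[0,0,0],[0,0,0],[0,0,0],[0,0,0]], "jaw": [-1,-1,-1,-1,-1,-1,-1,-1,-1,-1]}}

```text
time: 15.4
tool_pos: [448.4, -222.4, 178.5]
tool_rot: [0.0, 1.0, -0.0, -0.0]
wrist_force: [-0.1, -0.1, -0.3]
opening: 1.001
```

Emit:
{"api": "play_rows", "payload": {"delta_pos": [[0,0,0],[0,0,0],[0,0,0],[0,0,0]], "delta_rot": [[0,0,0],[0,0,0],[0,0,0],[0,0,0]], "jaw": [-1,-1,-1,-1]}}

```text
time: 15.8
tool_pos: [449.8, -217.7, 179.0]
tool_rot: [-0.001, 1.0, 0.003, -0.0]
wrist_force: [-0.3, 0.4, 0.5]
opening: 1.003
```

```bash
python3 snap.py k 464 196
python3 - <<'E'
from h import *
im=cv2.imread("pics/top_k.png");x0,y0,f=170,170,5
im=np.clip(255*(im/255.)**.6,0,255).astype('uint8')[y0:y0+120,x0:x0+150]
im=cv2.resize(im,None,fx=f,fy=f,interpolation=cv2.INTER_CUBIC)
cv2.imwrite("pics/k2.png",im)
E
```

```text
[ 449.8 -217.7  179. ] [-7.0e-04  1.0e+00  2.7e-03 -2.0e-04] 1.003 15.8 [ 448.4 -218.5  180. ]
top 167 204 2.857142857142857
scene 275 129 2.5
```

View pics/k2.png

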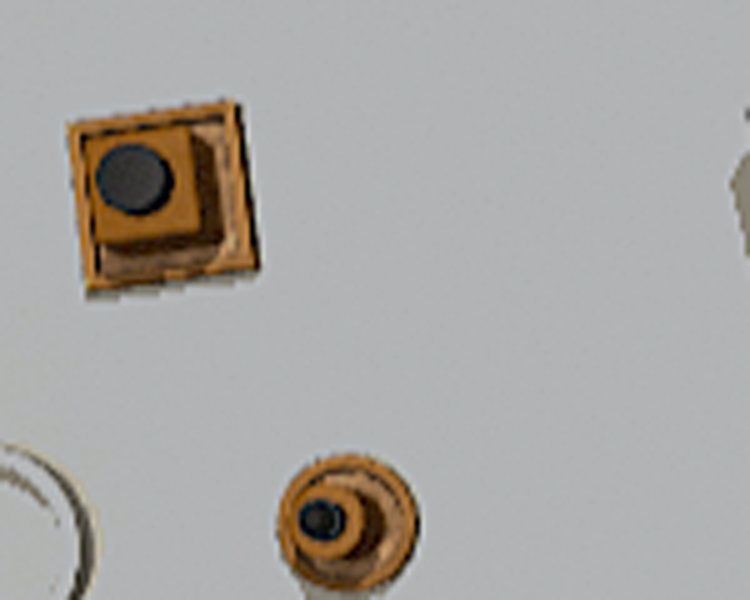

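Both containers stand inside their recesses: inkwell cap at (135,180) and dropper teat at (320,521) in the crop. Next is the jar.

Emit:
{"api": "play_rows", "payload": {"delta_pos": [[0,0,0.02],[0,0,0.055],[0,0,0.09],[0,0,0.12],[0,0,0.145],[0,0,0.16],[0,0,0.1625],[0,0,0.1625],[0,0,0.1625]], "delta_rot": [[0,0,0],[0,0,0],[0,0,0],[0,0,0],[0,0,0],[0,0,0],[0,0,0],[0,0,0],[0,0,0]], "jaw": [-1,-1,-1,-1,-1,-1,-1,-1,-1]}}

```text
time: 16.8
tool_pos: [450.3, -219.2, 50.2]
tool_rot: [-0.0, 1.0, 0.002, 0.001]
wrist_force: [0.2, 0.0, -0.1]
opening: 1.001
```

```bash
python3 snap.py l 448 -218
```

```text
[ 450.3 -219.2   50.2] [-2.0e-04  1.0e+00  1.6e-03  8.0e-04] 1.001 16.8 [ 448.4 -218.5  180. ]
top 367 207 2.857142857142857
scene 94 184 2.5
```

View pics/s_l.png

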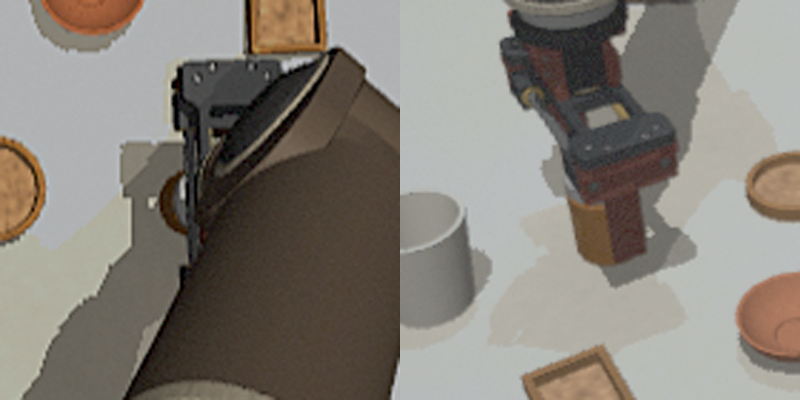

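Emit:
{"api": "play_rows", "payload": {"delta_pos": [[0,0,0],[0,0,0],[0,0,0],[0,0,0],[0,0,0],[0,0,0],[0,0,0],[0,0,0]], "delta_rot": [[0,0,0],[0,0,0],[0,0,0],[0,0,0],[0,0,0],[0,0,0],[0,0,0],[0,0,0]], "jaw": [1,1,1,1,1,1,1,1], "squeeze": 25}}

```text
time: 17.7
tool_pos: [449.6, -219.0, 49.3]
tool_rot: [-0.0, 1.0, 0.002, 0.0]
wrist_force: [0.1, -1.2, 1.1]
opening: 0.59
```

```bash
python3 reset.py; python3 setc.py 448.9,-218.5,50,0; python3 t.py 448.4,-218.5,125,0 462,-68.2,125,0
```

```text
[ 449.58954829 -219.00481045   49.34073015] [-4.37394029e-04  9.99998655e-01  1.58044224e-03  6.35936356e-06] 17.7 [-0.02  0.52  0.49  2.1  -0.41  0.62  0.75]
448.4,-218.5,125,0 dp [-0.0006, 0.0, -0.0938] dr [0.0, 0.0, 0.0] mm 75 deg 0
462,-68.2,125,0 dp [0.0164, -0.1879, -0.0938] dr [0.0, 0.0, 0.0] mm 169 deg 0
```

Emit:
{"api": "play_rows", "payload": {"delta_pos": [[0,0,-0.02],[0,0,-0.05],[0,0,-0.08],[0.002,-0.03,-0.0938],[0.006,-0.075,-0.0938],[0.01,-0.12,-0.0938],[0.014,-0.16,-0.0938],[0.0162,-0.1879,-0.0938],[0.0162,-0.1879,-0.0938],[0.0162,-0.1879,-0.0938]], "delta_rot": [[0,0,0],[0,0,0],[0,0,0],[0,0,0],[0,0,0],[0,0,0],[0,0,0],[0,0,0],[0,0,0],[0,0,0]], "jaw": [1,1,1,1,1,1,1,1,1,1]}}

```text
time: 18.7
tool_pos: [461.9, -68.6, 124.3]
tool_rot: [-0.0, 1.0, 0.002, -0.0]
wrist_force: [-0.3, -0.5, -2.1]
opening: 0.591
```

Emit:
{"api": "play_rows", "payload": {"delta_pos": [[0,0,0],[0,0,0],[0,0,0]], "delta_rot": [[0,0,0],[0,0,0],[0,0,0]], "jaw": [1,1,1]}}

```text
time: 19.0
tool_pos: [462.0, -69.7, 124.5]
tool_rot: [-0.0, 1.0, 0.001, 0.0]
wrist_force: [0.5, -0.5, -3.5]
opening: 0.59
```

```bash
python3 snap.py n 462 -68
```

```text
[462.  -69.7 124.5] [-3.e-04  1.e+00  7.e-04  0.e+00] 0.59 19.0 [462.  -68.2 125. ]
top 294 202 2.857142857142857
scene 170 164 2.5
```

View pics/s_n.png

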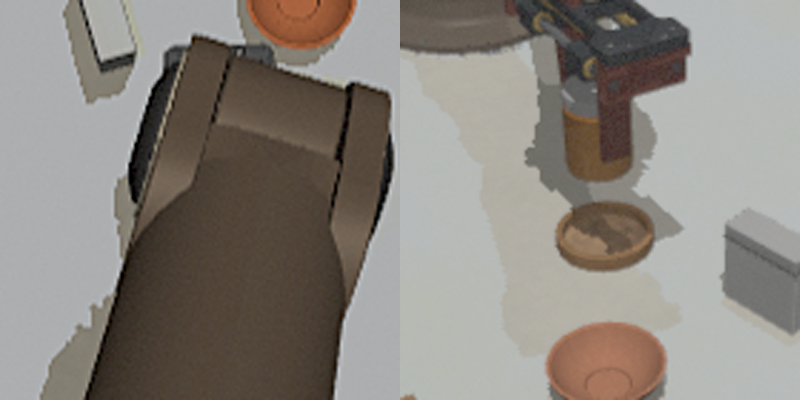

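Emit:
{"api": "play_rows", "payload": {"delta_pos": [[0,-0.001,0.02],[0,-0.001,0.045],[0,-0.001,0.06],[0,-0.001,0.07],[0,-0.001,0.078],[0,-0.001,0.084],[0,-0.001,0.0885],[0,-0.001,0.0885],[0,-0.001,0.0885],[0,-0.001,0.0885]], "delta_rot": [[0,0,0],[0,0,0],[0,0,0],[0,0,0],[0,0,0],[0,0,0],[0,0,0],[0,0,0],[0,0,0],[0,0,0]], "jaw": [1,1,1,1,1,1,1,1,1,1]}}

```text
time: 20.1
tool_pos: [462.3, -67.9, 54.0]
tool_rot: [-0.0, 1.0, 0.002, 0.0]
wrist_force: [0.3, -0.1, -0.9]
opening: 0.591
```

```bash
python3 snap.py o 462 -68
```

```text
[462.3 -67.9  54. ] [-4.0e-04  1.0e+00  1.6e-03  3.0e-04] 0.591 20.1 [462.  -68.2 125. ]
top 294 202 2.857142857142857
scene 170 164 2.5
```

View pics/s_o.png

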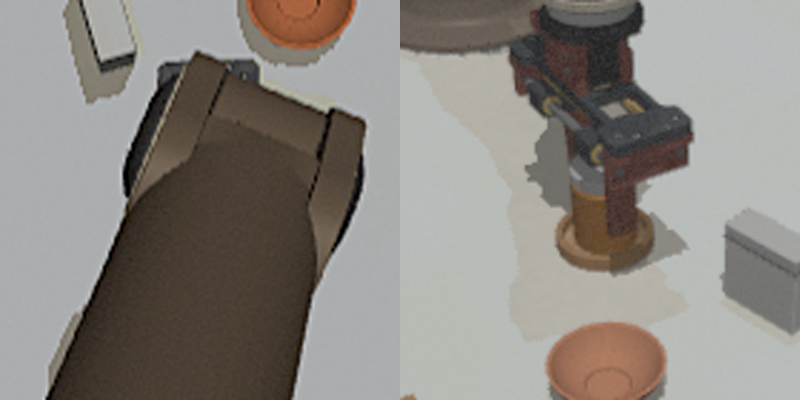

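Jar is in the large round recess. Lower 0.6 mm, release, lift.

Emit:
{"api": "play_rows", "payload": {"delta_pos": [[0,0,0.0008],[0,0,0.0008],[0,0,0.0008],[0,0,0.0008],[0,0,0.0008],[0,0,-0.03],[0,0,-0.08],[0,0,-0.13],[0,0,-0.157],[0,0,-0.157]], "delta_rot": [[0,0,0],[0,0,0],[0,0,0],[0,0,0],[0,0,0],[0,0,0],[0,0,0],[0,0,0],[0,0,0],[0,0,0]], "jaw": [1,1,-1,-1,-1,-1,-1,-1,-1,-1]}}

```text
time: 21.2
tool_pos: [463.9, -68.1, 182.0]
tool_rot: [-0.001, 1.0, 0.002, 0.003]
wrist_force: [-0.4, -0.6, 0.4]
opening: 0.996
```

```bash
python3 setc.py 462.3,-68,179.5,0;python3 t.py 598.8,-.5,170,-75.4
```

```text
598.8,-.5,170,-75.4 dp [0.1706, -0.0844, 0.0119] dr [0.0, 0.0, 0.4189] mm 153 deg 75
```

Emit:
{"api": "play_rows", "payload": {"delta_pos": [[0.015,-0.008,0.001],[0.035,-0.018,0.003],[0.055,-0.028,0.004],[0.075,-0.038,0.005],[0.095,-0.048,0.006],[0.115,-0.057,0.008],[0.135,-0.067,0.009],[0.15,-0.075,0.01],[0.165,-0.082,0.011],[0.1706,-0.0844,0.0119]], "delta_rot": [[0,0,0.042],[0,0,0.084],[0,0,0.126],[0,0,0.168],[0,0,0.21],[0,0,0.252],[0,0,0.294],[0,0,0.336],[0,0,0.378],[0,0,0.4189]], "jaw": [-1,-1,-1,-1,-1,-1,-1,-1,-1,-1]}}

```text
time: 22.2
tool_pos: [598.8, 0.8, 168.1]
tool_rot: [0.0, 0.791, -0.612, -0.001]
wrist_force: [-0.3, -0.1, 0.1]
opening: 1.0
```

Emit:
{"api": "play_rows", "payload": {"delta_pos": [[0,0,0],[0,0,0],[0,0,0],[0,0,0],[0,0,0]], "delta_rot": [[0,0,0],[0,0,0],[0,0,0],[0,0,0],[0,0,0]], "jaw": [-1,-1,-1,-1,-1]}}

```text
time: 22.7
tool_pos: [598.2, -0.2, 170.0]
tool_rot: [-0.001, 0.792, -0.61, -0.0]
wrist_force: [-0.4, 0.6, 0.1]
opening: 0.997
```

```bash
python3 snap.py p 598 0; python3 reset.py; python3 t.py 598.8,-.5,50,-75.4
```

```text
[ 5.982e+02 -2.000e-01  1.700e+02] [-6.000e-04  7.923e-01 -6.101e-01 -3.000e-04] 0.997 22.7 [ 5.988e+02 -5.000e-01  1.700e+02]
top 260 138 2.857142857142857
scene 236 189 2.5
[ 5.98319707e+02 -1.03162679e-01  1.70028197e+02] [-6.05485321e-04  7.92269656e-01 -6.10170773e-01 -2.29400771e-04] 22.8 [-0.68  0.57  0.86  1.79 -0.5   1.02 -0.94]
598.8,-.5,50,-75.4 dp [0.0008, -0.0004, 0.15] dr [-0.0002, 0.0004, 0.0011] mm 120 deg 0
```

View pics/s_p.png

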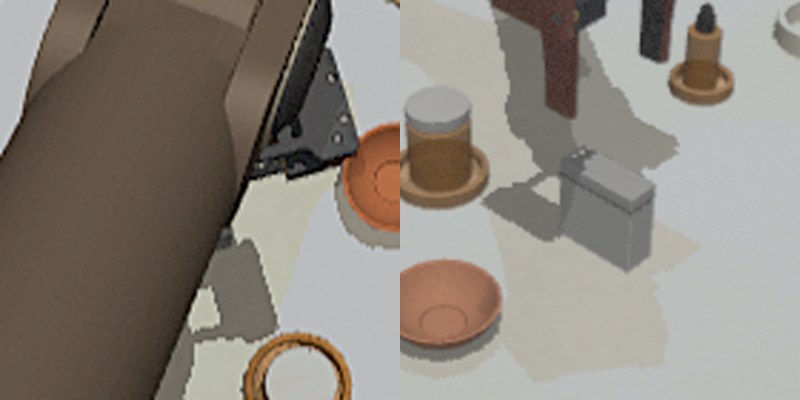

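Emit:
{"api": "play_rows", "payload": {"delta_pos": [[0,0,0.02],[0,0,0.055],[0,0,0.09],[0,0,0.12],[0,0,0.14],[0,0,0.15],[0,0,0.15],[0,0,0.15],[0,0,0.15]], "delta_rot": [[0,0,0],[0,0,0],[0,0,0],[0,0,0],[0,0,0],[0,0,0],[0,0,0],[0,0,0],[0,0,0]], "jaw": [-1,-1,-1,-1,-1,-1,-1,-1,-1]}}

```text
time: 23.7
tool_pos: [599.1, -0.0, 50.9]
tool_rot: [-0.001, 0.792, -0.61, 0.0]
wrist_force: [-0.1, -0.1, -0.0]
opening: 0.999
```

```bash
python3 snap.py q 598 0
```

```text
[599.1  -0.   50.9] [-1.000e-03  7.922e-01 -6.103e-01  4.000e-04] 0.999 23.7 [ 5.988e+02 -5.000e-01  5.000e+01]
top 260 138 2.857142857142857
scene 236 189 2.5
```

View pics/s_q.png

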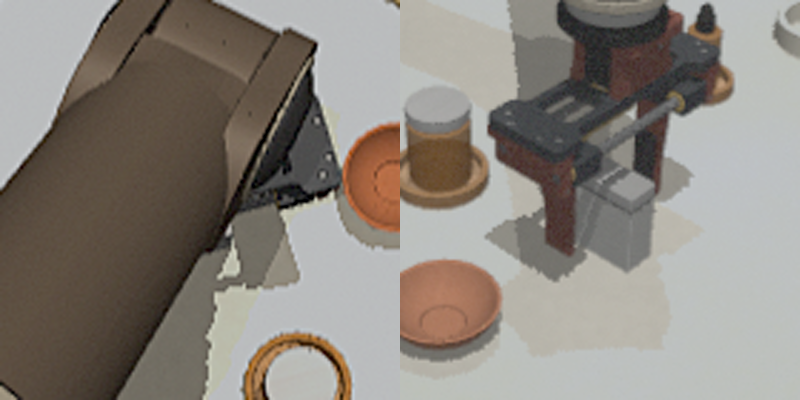

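Fingers are on either side of the tin's long faces. Closing.

Emit:
{"api": "play_rows", "payload": {"delta_pos": [[0,0,0],[0,0,0],[0,0,0],[0,0,0],[0,0,0],[0,0,0],[0,0,0],[0,0,0],[0,0,0],[0,0,0]], "delta_rot": [[0,0,0],[0,0,0],[0,0,0],[0,0,0],[0,0,0],[0,0,0],[0,0,0],[0,0,0],[0,0,0],[0,0,0]], "jaw": [1,1,1,1,1,1,1,1,1,1], "squeeze": 20}}

```text
time: 24.8
tool_pos: [598.4, 0.1, 49.8]
tool_rot: [-0.0, 0.792, -0.61, -0.0]
wrist_force: [0.3, 0.5, 0.1]
opening: 0.32
```

```bash
python3 snap.py r 598 0; python3 setc.py 598.8,-.3,50.2,-75.2; python3 t.py 598.8,-.3,160,-75.2 603,-150,160,-82 608.1,-290.9,160,-90
```

```text
[5.984e+02 1.000e-01 4.980e+01] [-3.000e-04  7.922e-01 -6.103e-01 -2.000e-04] 0.32 24.8 [ 5.988e+02 -5.000e-01  5.000e+01]
top 260 138 2.857142857142857
scene 236 189 2.5
598.8,-.3,160,-75.2 dp [0.0, 0.0, -0.1372] dr [0.0, 0.0, 0.0] mm 110 deg 0
603,-150,160,-82 dp [0.1823, 0.0427, -0.1372] dr [0.0, 0.0, 0.0378] mm 186 deg 7
608.1,-290.9,160,-90 dp [0.3542, 0.0816, -0.1372] dr [0.0, 0.0, 0.0822] mm 311 deg 15
```

View pics/s_r.png

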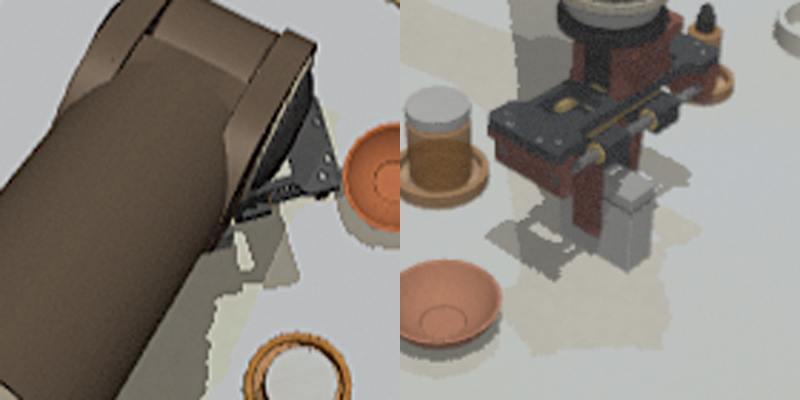

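Emit:
{"api": "play_rows", "payload": {"delta_pos": [[0,0,-0.02],[0,0,-0.05],[0,0,-0.09],[0,0,-0.12],[0.02,0.005,-0.135],[0.06,0.014,-0.1372],[0.105,0.024,-0.1372],[0.15,0.035,-0.1372],[0.195,0.045,-0.1372],[0.24,0.055,-0.1372]], "delta_rot": [[0,0,0],[0,0,0],[0,0,0],[0,0,0],[0,0,0.005],[0,0,0.014],[0,0,0.024],[0,0,0.034],[0,0,0.045],[0,0,0.0557]], "jaw": [1,1,1,1,1,1,1,1,1,1]}}

```text
time: 25.9
tool_pos: [603.9, -199.6, 159.6]
tool_rot: [-0.0, 0.735, -0.678, -0.0]
wrist_force: [0.9, 0.5, -1.5]
opening: 0.324
```

```bash
python3 reset.py
python3 - <<'E'
from t import *
p0=np.array([598.8,-.3,50.2]);r0=down(-75.2)
p=p0+r0.apply(np.array([.24,.055,-.1372])*800);r=r0*R.from_rotvec([0,0,.0557*np.pi])
json.dump(dict(p=p.tolist(),q=r.as_quat().tolist()),open("cmd.json","w"));print(p)
E
python3 t.py 608.1,-290.9,160,-90
```

```text
[ 603.94675183 -199.64500225  159.61475051] [-8.09698989e-05  7.34826224e-01 -6.78255354e-01 -2.97991564e-04] 25.9 [-0.33  0.65  0.87  1.7  -0.56  1.06 -0.77]
[ 605.30535643 -197.16970396  159.96      ]
608.1,-290.9,160,-90 dp [0.117, 0.0063, -0.0001] dr [0.0, 0.0, 0.0265] mm 94 deg 5
```

Emit:
{"api": "play_rows", "payload": {"delta_pos": [[0.04,0.002,0],[0.075,0.004,0],[0.105,0.006,0],[0.117,0.0063,0],[0.117,0.0063,0],[0.117,0.0063,0],[0.117,0.0063,0],[0.117,0.0063,0]], "delta_rot": [[0,0,0.009],[0,0,0.018],[0,0,0.024],[0,0,0.0265],[0,0,0.0265],[0,0,0.0265],[0,0,0.0265],[0,0,0.0265]], "jaw": [1,1,1,1,1,1,1,1]}}

```text
time: 26.7
tool_pos: [608.0, -289.0, 159.3]
tool_rot: [-0.001, 0.708, -0.706, -0.001]
wrist_force: [-0.3, 0.2, -1.1]
opening: 0.317
```

```bash
python3 snap.py s 608 -290; python3 t.py 608.1,-290.9,60,-90
```

```text
[ 608.  -289.   159.3] [-6.000e-04  7.078e-01 -7.065e-01 -5.000e-04] 0.317 26.7 [ 608.1 -290.9  160. ]
top 399 129 2.857142857142857
scene 86 253 2.5
608.1,-290.9,60,-90 dp [0.0, -0.0, 0.125] dr [0.0, 0.0, 0.0] mm 100 deg 0
```

View pics/s_s.png

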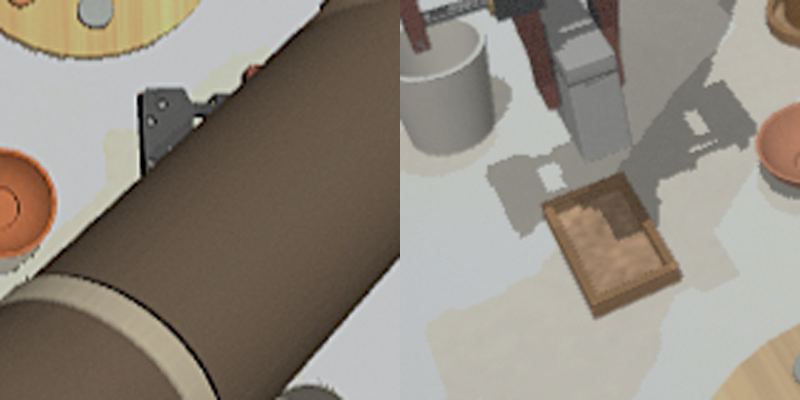

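Emit:
{"api": "play_rows", "payload": {"delta_pos": [[0,0,0.02],[0,0,0.05],[0,0,0.08],[0,0,0.105],[0,0,0.12],[0,0,0.125],[0,0,0.125],[0,0,0.125],[0,0,0.125]], "delta_rot": [[0,0,0],[0,0,0],[0,0,0],[0,0,0],[0,0,0],[0,0,0],[0,0,0],[0,0,0],[0,0,0]], "jaw": [1,1,1,1,1,1,1,1,1]}}

```text
time: 27.7
tool_pos: [608.0, -290.9, 60.4]
tool_rot: [0.001, -0.707, 0.707, -0.0]
wrist_force: [0.1, -0.8, -0.9]
opening: 0.318
```

```bash
python3 snap.py u 608 -290
```

```text
[ 608.  -290.9   60.4] [ 6.000e-04 -7.070e-01  7.072e-01 -5.000e-04] 0.318 27.7 [ 608.1 -290.9   60. ]
top 399 129 2.857142857142857
scene 86 253 2.5
```

View pics/s_u.png

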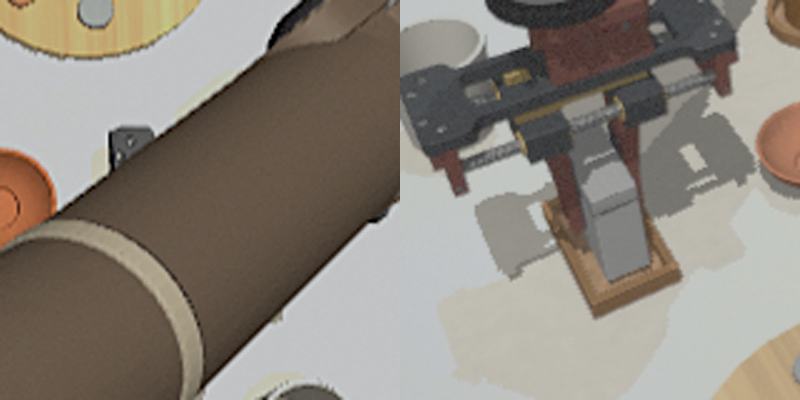

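Emit:
{"api": "play_rows", "payload": {"delta_pos": [[0,0,0.003],[0,0,0.006],[0,0,0.0078],[0,0,0.0078],[0,0,0.0078],[0,0,0.0078],[0,0,0.0078]], "delta_rot": [[0,0,0],[0,0,0],[0,0,0],[0,0,0],[0,0,0],[0,0,0],[0,0,0]], "jaw": [1,1,1,1,1,1,1]}}

```text
time: 28.5
tool_pos: [607.6, -290.4, 53.8]
tool_rot: [0.001, -0.707, 0.707, 0.0]
wrist_force: [-1.6, 1.3, 7.0]
opening: 0.313
```

```bash
python3 snap.py v 608 -290
```

```text
[ 607.6 -290.4   53.8] [ 6.000e-04 -7.071e-01  7.071e-01  3.000e-04] 0.313 28.5 [ 608.1 -290.9   60. ]
top 399 129 2.857142857142857
scene 86 253 2.5
```

View pics/s_v.png

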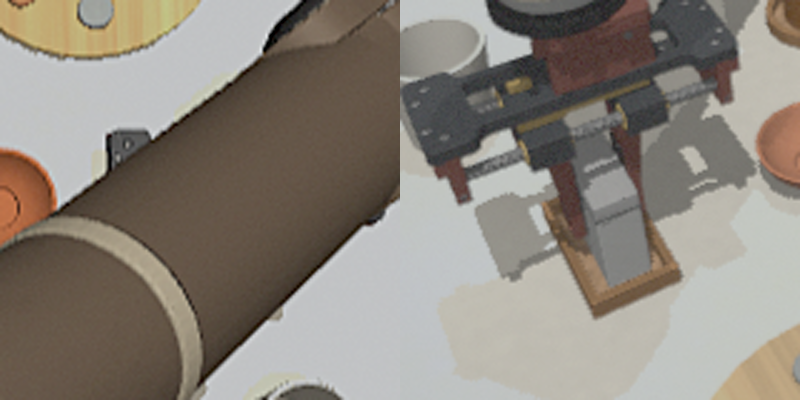

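Emit:
{"api": "play_rows", "payload": {"delta_pos": [[0,0,-0.0003],[0,0,-0.0003],[0,0,-0.0003],[0,0,-0.0003],[0,0,-0.0003],[0,0,-0.03],[0,0,-0.08],[0,0,-0.13],[0,0,-0.17],[0,0,-0.17]], "delta_rot": [[0,0,0],[0,0,0],[0,0,0],[0,0,0],[0,0,0],[0,0,0],[0,0,0],[0,0,0],[0,0,0],[0,0,0]], "jaw": [-1,-1,-1,-1,-1,-1,-1,-1,-1,-1]}}

```text
time: 29.6
tool_pos: [609.2, -292.4, 194.1]
tool_rot: [0.002, -0.707, 0.707, -0.003]
wrist_force: [0.3, 0.2, 0.4]
opening: 1.001
```

```bash
python3 setc.py 608,-290.9,190,-90; python3 t.py 520,0,210,-90
```

```text
520,0,210,-90 dp [-0.3636, 0.11, -0.025] dr [0.0, 0.0, 0.0] mm 305 deg 0
```

Emit:
{"api": "play_rows", "payload": {"delta_pos": [[-0.02,0.006,-0.025],[-0.06,0.018,-0.025],[-0.105,0.032,-0.025],[-0.15,0.045,-0.025],[-0.2,0.06,-0.025],[-0.25,0.075,-0.025],[-0.3,0.09,-0.025],[-0.34,0.103,-0.025],[-0.3636,0.11,-0.025],[-0.3636,0.11,-0.025]], "delta_rot": [[0,0,0],[0,0,0],[0,0,0],[0,0,0],[0,0,0],[0,0,0],[0,0,0],[0,0,0],[0,0,0],[0,0,0]], "jaw": [-1,-1,-1,-1,-1,-1,-1,-1,-1,-1]}}

```text
time: 30.6
tool_pos: [518.7, 3.7, 208.5]
tool_rot: [-0.0, 0.709, -0.705, -0.001]
wrist_force: [-0.2, -0.8, -0.3]
opening: 1.0
```

```bash
python3 snap.py w 608 -290
python3 - <<'E'
from h import *
im=cv2.imread("pics/top_w.png");x0,y0,f=160,160,2.1
im=np.clip(255*(im/255.)**.6,0,255).astype('uint8')
a=cv2.resize(im[y0:y0+150,x0:x0+380],None,fx=f,fy=f,interpolation=cv2.INTER_CUBIC)
b=cv2.resize(im[170:240,440:500],None,fx=4,fy=4,interpolation=cv2.INTER_CUBIC)
c=np.zeros((a.shape[0]+280,a.shape[1],3),'uint8');c[:a.shape[0]]=a;c[a.shape[0]:,:240]=b
d=cv2.resize(im[245:305,340:400],None,fx=4,fy=4,interpolation=cv2.INTER_CUBIC);c[a.shape[0]:a.shape[0]+240,250:490]=d
cv2.imwrite("pics/w2.png",c)
s=cv2.imread("pics/scene_w.png");s=np.clip(255*(s/255.)**.6,0,255).astype('uint8')
cv2.imwrite("pics/w3.png",cv2.resize(s[170:400,60:460],None,fx=2,fy=2,interpolation=cv2.INTER_CUBIC))
E
```

```text
[518.7   3.7 208.5] [-2.000e-04  7.088e-01 -7.054e-01 -1.200e-03] 1.0 30.6 [520.  -0. 210.]
top 399 129 2.857142857142857
scene 86 253 2.5
```

View pics/w2.png

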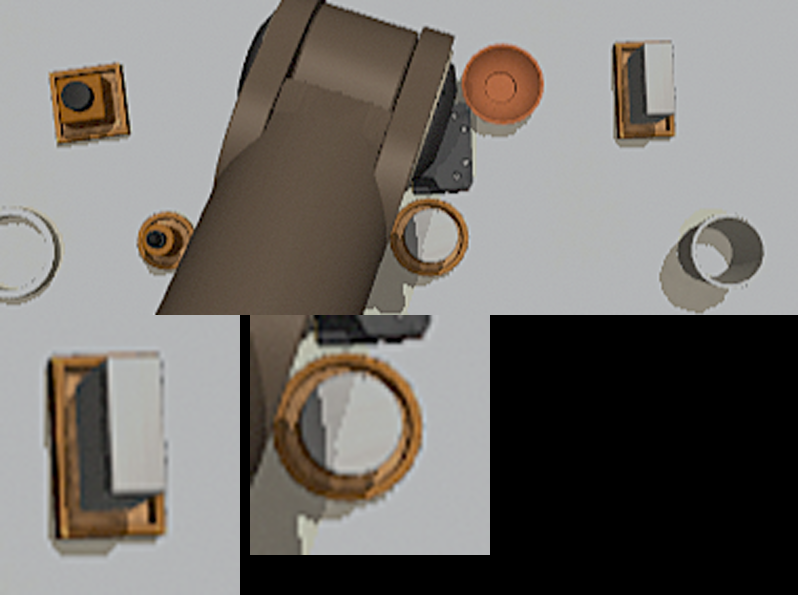

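View pics/w3.png

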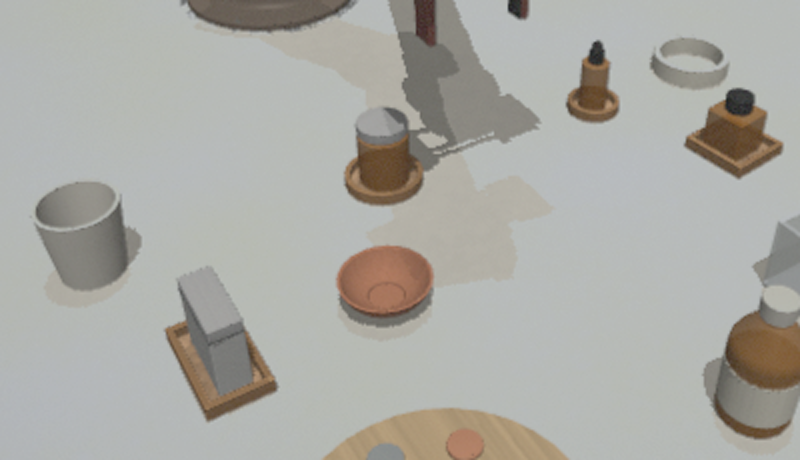

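Run:
```python
from h import *
T=lambda q,z:unproj("top",q,z)
f=lambda u,v,x,y,s:(x+(u+.5)/s-.5,y+(v+.5)/s-.5)
t=np.mean([T(f(*q,440,170,4),74) for q in[(107,40),(160,38),(163,175),(114,177)]],0)
print("tin",t-[608.1,-290.9,0]);print("jar",T(f(113,107,340,245,4),74)-[462,-68.2,0]);
print("drop teat",T(f(320,521,170,170,5),88)-[464.4,196.4,0],"ink",T(f(134,179,170,170,5),70)-[607.6,276.4,0])
print("cup",T(f(727,249,160,160,2.1),75),"dish",T(f(503.5,84,160,160,2.1),28))
print(bot.sense()["time"],bot.sense()["tool_pos"],bot.sense()["wrist_force"])
```

```text
tin [ 0.87740785  0.33873602 74.        ]
jar [ 0.21850396 -4.69442397 74.        ]
drop teat [-1.81091134 -1.6394231  88.        ] ink [-2.33068774 -2.26008354 70.        ]
cup [ 442.46696419 -346.40599877   75.        ] dish [ 614.13469565 -146.90365206   28.        ]
30.7 [5.19581883e+02 2.30783488e-01 2.09177323e+02] [ 0.27051343 -0.47637772 -0.36457236]
```

```bash
python3 -c "
from cell import bot
print(bot.finish_job())"
```

```text
the job is handed in; nothing more can be done
None
```

I put all four containers into their own stands, let go of them, backed the gripper off to about 210 mm above the table, and handed the job in at about 31 s.

- **Position:** In the last top-camera pictures the offsets from the stand centres were about 1 mm for the tin, 3 mm for the inkwell and 2.5 mm for the dropper. All are inside the 13.5 mm limit.
- **Jar:** It read about 4.7 mm off. Half its lid was in shadow, so that figure is less certain, but it is still inside the limit.
- **Upright:** All four looked upright inside their recesses in the last scene picture. I judged foot height from the gripper heights at release rather than measuring it.
- **Cup and dish:** Both were within about 1 mm of where they started.
- **Disagreement:** The scene camera gave positions up to about 9 mm different from the top camera (16 mm for the cup). I relied on the top camera, and the grasps and fits agreed with it.

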